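Clear the dry-block heater and seat its tube block

ROBOT

A 7-joint arm with a two-finger parallel gripper is mounted at the origin on the work surface. World frame = base frame: x ahead of the robot, y to its left, z up, the work surface at z = 0. Lengths are in m, angles in rad, forces in N, time in s.
With the tool pointing down it reaches from about 0.425 to 0.875 m from the base axis. Payload 4.7 kg.
Tool frame: the origin (TCP) lies midway between the tips of the shut fingers; the grasp point (between the pads) lies 19 mm behind it; z points along the fingers, y is the direction in which the jaws open and shut (so a half turn about z gives the same grasp; the last joint's range is limited). The gripper opens to 87 mm and grips with 3 to 60 N. Pads are 19 mm wide; open, the fingers measure 117 mm over their backs; the gripper's body (75 mm by 190 mm) begins 51 mm behind the grasp point.
Start: joints at [-1.313, 0.321, -0.07, 1.45, 0.023, 1.371, -0.057], TCP at [0.157, 0.631, 0.223] pointing down, gripper open.
Joint ranges: [-2.86, 2.86], [-0.3, 2.09], [-1.38, 1.24], [0.06, 2.45], [-1.56, 4.7], [0.09, 2.05], [-2.69, 2.69]. Speed limits (rad/s): [2.57, 2.57, 3.14, 3.14, 3.14, 3.14, 3.14].

INTERFACE

Orientations are given as a rotation vector (axis times angle).
In Python, from bench import * gives the robot as it stands.
- The arm moves only by the tool move_arm, never from a script. Its arguments are lists of equal length, an entry for each row: "jaw": the closure in counts, from 0 (fully open) to 255 (shut); "slide": the shift along the tool's x, y, z in cm, a list of three; "dr": the turn, a rotation vector about the tool's x, y, z in degrees, a list of three. A call has 1 to 5 rows; each row shifts and turns the commanded pose from where the row before left it, along the tool's axes as they then stand; what a row does not reach is not made up. A row lasts 1/10 s, in which the tool goes at most 50 mm and 8.59 degrees, less where a joint would pass 70% of its speed; a pose out of reach is approached as far as the arm can. A call with a gripper value outside its range is refused whole. The fingers move at their own pace and stop on an object; "force" is the grip in N (left out, the last holds). Time passes only in rows, so rows that do not move let the fingers close. It gives the time, the measured TCP pose, the force and the opening at its end, in the units of the state.
- get_state(): the state, without advancing time (a new reading comes with each control period).
- get_image(name): name is "side" or "top" or "wrist"; returns (picture, depth): 420x560x3 uint8, red, green, blue; 420x560 float32, m along the optical axis (not along the pixel's ray), 0 where there is no reading.
- camera_params(name): a dict with "K" (3x3 intrinsics, pixels), "extrinsics" (4x4, takes a point from camera to world coordinates); the wrist camera has in their place "tool_from_camera" (4x4, takes a point from camera to tool coordinates, whose origin is the TCP and whose axes are the flange's). Camera axes: x right, y up, looking along -z (the intrinsics and any distortion apply to the point x, -y, -z); pixel columns grow to the right and rows downward; lengths in m; the calibration is good to about 2 mm. A picture is of the moment at which its call begins: read the wrist's pose just before it. camera_params takes no time and is no camera call.
- close_job(): hands the job in, once; it reports no verdict.
Trained networks look in the newest picture that a camera, given by its name, has taken for a name from the list of things; names that differ only in an ending like _2 or _b are one class to them, and where a whole thing is asked for, a point or a joint stands for the part that bears it (a point fixed in the world has none). Each returns a list of dicts, best first, with "score" (0 to 1); they miss things now and then, are a little off and sometimes report something else, mostly with a low value. They report only what shows in the picture. A call takes as long as a camera call. They do not tell look-alikes from the thing itself.
- regions_of(camera, query): "mask" (420x560 bool, what is visible of it) and "xy" ([column, row] in pixels, amid what is visible of it).
The state is a dict: "time": time; "joint_positions": joint angles; "qd": joint speeds; "joint_torque": joint torques, N m; "position": TCP position; "tool_rot": TCP orientation; "ft_force": force on the tool from outside, world axes, zero at the start; "torque": the same for the moment, N m; "grip_width": opening from 0.0 (shut) to 1.0 (fully open).
Only numpy, scipy, OpenCV 4.12 (cv2) and the standard library are available. Lean on these libraries where they do the work, as an engineer would, in place of code of your own. Each camera call takes 0.05 s, during which the arm holds its last target.

TASK

Get the dry-block heater ready for use: two stray tube caps were left on it, one in its well and one on its deck; put both in the grey waste tub. With the well cleared, pick up by its handle the tube block whose outline matches the well and lower it in squarely and gently, without letting it drop in, until it sits fully down on the floor of the well. Leave the other block, the tube rack and the bottle where they stand.

Things in the scene. Friction and masses are not known exactly. Their poses are not given: they have to be found in the camera images.
- heater: Dry-block heater, fixed to the bench: white housing 250 mm (x) by 190 mm (y) with a flat deck 85 mm above the bench; the front 70 mm (its -x end) is a grey console sloping down to 58 mm. Origin: centre of its underside, on the bench; x points from the console to the back, z up. The rectangular aluminium well is open at the top.
- well (a point): Centre of the floor of the heater's well, 45 mm above the bench, 20 mm towards +x from the heater's origin; axes as the heater's. The well measures 79 mm along x and 97 mm along y, is 40 mm deep (its mouth level with the deck), and has a 3 mm chamfer all round the mouth.
- wide_block: Aluminium tube block with rows of bores (18), the one that fits the well: 76 mm (x) by 94 mm (y) by 50 mm high, about 0.6 kg, loose, standing on the bench. Origin: centre of its underside, z up. It goes in either way round (half a turn makes no difference). Seated, its top stands 10 mm above the deck.
- wide_block_handle (a point): Centre of the black crossbar of the wide block's T-shaped lifting handle, 92 mm above the block's underside (42 mm above its top). The bar is 60 mm long along the block's y, 12 mm thick along x and 16 mm high, on a steel stem 8 mm thick; below the bar 34 mm are free down to the block's top. It is part of the block.
- narrow_block: Another aluminium tube block, loose on the bench, for a smaller heater: 52 mm (x) by 94 mm (y) by 50 mm high, with the same handle, and only 8 bores. Too narrow for this well; leave it alone. Origin: centre of its underside.
- cap_well: Lilac plastic tube cap, loose, standing upright on the floor of the well: round, 18 mm across up to 16 mm, 15 mm across at the top, 22 mm high, about 10 g. Origin: centre of its underside.
- cap_deck: A second such cap, loose, standing upright on the heater's deck behind the well (85 mm above the bench): 18 mm across, 22 mm high, about 10 g. Origin: centre of its underside.
- tub: Grey open waste tub, fixed to the bench: 150 mm by 150 mm, 100 mm high, walls 4 mm, with a rim 5 mm wide all round outside its top edge. Origin: centre of its underside, on the bench.
- rack: Green tube rack, 88 mm by 168 mm by 65 mm, with six capped tubes standing out up to 106 mm high; loose. Bystander. Origin: centre of its underside.
- bottle: White reagent bottle, 64 mm across, 130 mm high, loose. Bystander. Origin: centre of its underside.
Not all that is in view belongs to the job. What is shaped like the wide_block but yellow is not meant. Several things have the shape of the tub; the one meant has the colours described above.

How it is judged:
By the outcome, as a careful person would: the job done as asked, in the order asked, and still so for the second after the job is handed in, with the robot touching nothing.
It also fails if it takes over 72 s, if anything falls off the work surface, if the arm or the gripper's body presses on something with over 40 N, if the wrist force passes 120 N, or if a joint passes its speed limit or range.

## Working session

There is one attempt and no reset: what is moved stays moved. The work goes in short steps, Python scripts to look and compute and a tool call to move; the robot and the scene stay as the last step left them, time stands still between calls to the robot, and variables do not carry over. Pictures are saved under pics/ and viewed, and the job is handed in when it is done.

Besides the shell and the picture viewer there is one more tool, called after "Call:" as name(argument=value, ...) on one line, values as JSON. move_arm: Moves the arm, as the interface text tells. Its arguments: {"type":"object","properties":{"jaw":{"type":"array","items":{"type":"number"}},"slide":{"type":"array","items":{"type":"array","items":{"type":"number"}}},"dr":{"type":"array","items":{"type":"array","items":{"type":"number"}}},"force":{"type":"number"}},"required":["jaw","slide","dr"]}

```bash
mkdir -p pics; ls
cat > h.py <<'E'
from bench import *
import numpy as np, cv2
from scipy.spatial.transform import Rotation as R
def snap(n,f=None):
    s=get_state(); im,d=get_image(n)
    if f: cv2.imwrite('pics/'+f,im[:,:,::-1])
    return s,im,d
def cloud(n,d,s=None):
    p=camera_params(n);K=np.array(p['K'])
    v,u=np.mgrid[0:d.shape[0],0:d.shape[1]]
    x=(u-K[0,2])/K[0,0]*d;y=(v-K[1,2])/K[1,1]*d
    P=np.stack([x,-y,-d,np.ones_like(d)],-1)
    if n=='wrist':
        T=np.eye(4);T[:3,:3]=R.from_rotvec(s['tool_rot']).as_matrix();T[:3,3]=s['position']
        E=T@np.array(p['tool_from_camera'])
    else: E=np.array(p['extrinsics'])
    W=(P@E.T)[...,:3]; W[d==0]=np.nan
    return W
E
python3 - <<'E'
from h import *
for n in['side','top','wrist']:
    s,im,d=snap(n,n+'0.png'); p=camera_params(n); print(n,p)
    np.savez('/tmp/'+n+'0.npz',im=im,d=d)
print(s)
E
```

```text
pics
side {'K': array([[466.12871409,   0.        , 285.43182343],
       [  0.        , 466.12871409, 211.05769782],
       [  0.        ,   0.        ,   1.        ]]), 'extrinsics': array([[ 0.96873424,  0.16453826, -0.18569099,  0.18818497],
       [-0.24740586,  0.58467876, -0.77261963, -1.03207211],
       [-0.01855591,  0.79440413,  0.60710606,  0.87012655],
       [ 0.        ,  0.        ,  0.        ,  1.        ]])}
top {'K': array([[411.91710044,   0.        , 280.09857086],
       [  0.        , 411.91710044, 201.2322577 ],
       [  0.        ,   0.        ,   1.        ]]), 'extrinsics': array([[-0.00393105,  0.9809094 , -0.19442556,  0.24043178],
       [-0.99998747, -0.0032532 ,  0.00380564, -0.05494194],
       [ 0.00310048,  0.19443808,  0.98090989,  1.11562318],
       [ 0.        ,  0.        ,  0.        ,  1.        ]])}
wrist {'K': array([[316.89030919,   0.        , 286.58174845],
       [  0.        , 316.89030919, 212.09203821],
       [  0.        ,   0.        ,   1.        ]]), 'tool_from_camera': array([[ 1.28033366e-03,  9.68059222e-01,  2.50718376e-01
[... 269 characters left out ...]
0000000e+00]])}
{'time': 0.1, 'joint_positions': array([-1.31290772,  0.32176003, -0.07008378,  1.45156637,  0.02256841,
        1.370792  , -0.05689517]), 'qd': array([-0.00116601, -0.00143681,  0.00119446, -0.00314025, -0.00035215,
        0.00037848, -0.0012663 ]), 'joint_torque': array([ 1.48802574e-04, -4.92573309e+01, -4.05510301e-01, -3.13397384e+01,
       -6.40103314e-02,  3.95294360e-02,  8.01801548e-05]), 'position': array([0.15681342, 0.63028478, 0.22155691]), 'tool_rot': array([-3.81936179e-01, -3.11813819e+00,  2.72191540e-03]), 'ft_force': array([ 0.32196918, -0.45608476, -1.20251572]), 'torque': array([-0.03948297,  0.02635276,  0.00445401]), 'grip_width': 1.0029010680811357}
```

View pics/top0.png

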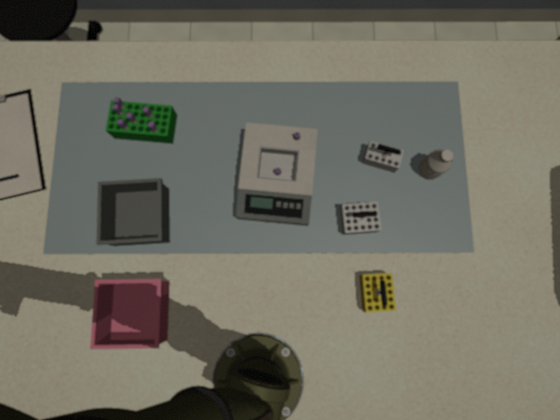

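View pics/side0.png

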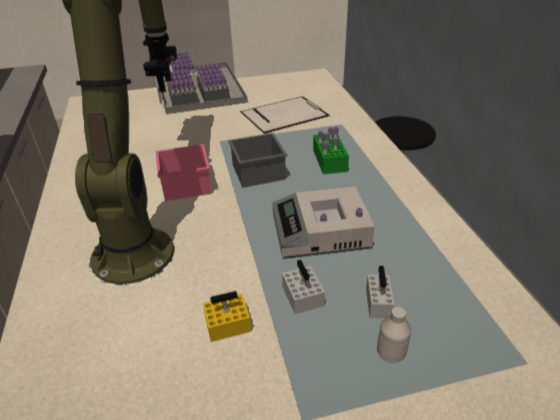

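View pics/wrist0.png

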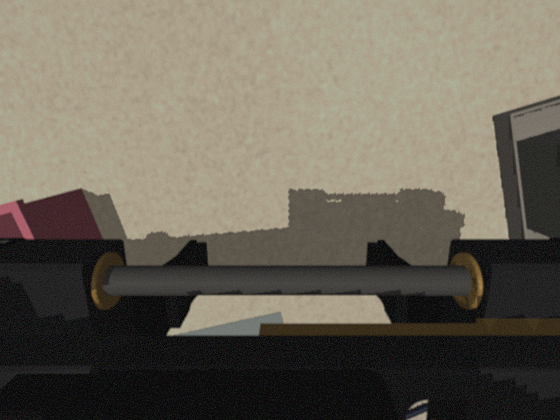

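The top view shows the heater around (278,172), with the deck cap at (296,136) and the well cap at (277,171). The other lilac caps, near (130,115), are rack tubes.

- **Tub candidates:** grey at (133,211), pink at (130,313). I choose grey.
- **Block candidates:** white wide at (361,217), white narrow at (384,155), yellow at (378,292). I choose (361,217).

Next I measure these and check the choice in a crop.

Run:
```python
from h import *
z=np.load('/tmp/top0.npz');im,d=z['im'],z['d'];W=cloud('top',d)
z2=np.load('/tmp/side0.npz');ims,ds=z2['im'],z2['d'];Ws=cloud('side',ds)
a=cv2.resize(im[120:320,220:470],None,fx=3.1,fy=3,interpolation=cv2.INTER_CUBIC);cv2.imwrite('pics/crop1.png',a[:,:,::-1])
def box(W,win,zlo,zhi,nm):
    c0,c1,r0,r1=win;P=W[r0:r1,c0:c1].reshape(-1,3);P=P[np.isfinite(P[:,0])]
    m=(P[:,2]>zlo)&(P[:,2]<zhi);P=P[m]
    (cx,cy),(w,h),an=cv2.minAreaRect(P[:,:2].astype(np.float32))
    print(nm,len(P),'rect c',round(cx,4),round(cy,4),'size',round(w,4),round(h,4),'ang',round(an,1),'mean',P.mean(0).round(4))
print('bench z',np.nanmedian(W[100:110,300:400,2]),np.nanmedian(W[240:250,250:330,2]))
box(W,(225,330,115,230),.078,.092,'heater deck top')
box(W,(285,308,128,145),.095,.12,'capdeck')
box(W,(262,296,152,180),.055,.075,'capwell')
box(W,(262,296,152,180),.035,.05,'wellfloor')
box(W,(335,390,195,240),.04,.06,'wide top')
box(W,(335,390,195,240),.085,.12,'wide handle')
box(W,(360,408,138,175),.04,.06,'narrow top')
box(W,(360,408,138,175),.085,.12,'narrow handle')
box(W,(355,402,265,320),.04,.06,'yellow top')
box(W,(85,180,170,250),.09,.11,'tub rim')
box(W,(100,180,90,150),.05,.12,'rack')
box(W,(415,460,140,185),.03,.14,'bottle')
print('camera calls');
for q in['cap_well','cap_deck','wide_block','tub','heater']:
  for c,WW in(('top',W),('side',Ws)):
    r=regions_of(c,q)
    for k in r[:4]:
        print(q,c,round(k['score'],2),np.array(k['xy']).round(),int(k['mask'].sum()),np.nanmedian(WW[k['mask']],0).round(4),np.nanpercentile(WW[k['mask']][:,2],97).round(3))
```

```text
bench z 0.0014334304943520726 0.0014079565758512436
heater deck top 4455 rect c 0.5408 -0.053 size 0.1902 0.2182 ang 84.3 mean [ 0.5442 -0.053   0.0848]
capdeck 43 rect c 0.6146 -0.1034 size 0.0157 0.0157 ang 89.7 mean [ 0.614  -0.1031  0.1049]
capwell 80 rect c 0.5478 -0.0657 size 0.0671 0.0741 ang 89.4 mean [ 0.5572 -0.0653  0.0636]
wellfloor 803 rect c 0.5503 -0.0549 size 0.0911 0.0731 ang 88.0 mean [ 0.5503 -0.0548  0.0455]
wide top 759 rect c 0.4091 -0.2726 size 0.0767 0.0956 ang 3.9 mean [ 0.4076 -0.2709  0.0498]
wide handle 129 rect c 0.4092 -0.2719 size 0.0124 0.06 ang 3.9 mean [ 0.4083 -0.2718  0.0991]
narrow top 495 rect c 0.5797 -0.3414 size 0.0946 0.0543 ang 72.8 mean [ 0.5753 -0.338   0.0498]
narrow handle 136 rect c 0.5792 -0.3412 size 0.0601 0.013 ang 71.2 mean [ 0.5784 -0.3404  0.0981]
yellow top 809 rect c 0.2159 -0.3087 size 0.0941 0.0775 ang 2.9 mean [ 0.2153 -0.3064  0.05  ]
tub rim 1105 rect c 0.4193 0.3185 size 0.1612 0.1628 ang 3.5 mean [0.4187 0.3191 0.0992]
rack 1912 rect c 0.6797 0.3226 size 0.1713 0.0899 ang 84.6 mean [0.6762 0.321  0.0698]
bottle 680 rect 
[... 289 characters left out ...]
eck side 0.52 [360. 212.] 56 [ 0.6143 -0.1094  0.0982] 0.107
wide_block top 0.77 [382. 294.] 1333 [ 0.2154 -0.3043  0.0496] 0.101
wide_block top 0.71 [359. 220.] 1227 [ 0.4045 -0.2661  0.0493] 0.101
wide_block side 0.59 [302. 289.] 1550 [ 0.4047 -0.2928  0.0459] 0.098
tub top 0.97 [131. 312.] 5211 [0.1644 0.3276 0.0127] 0.102
tub top 0.89 [131. 212.] 4697 [0.4267 0.3356 0.0211] 0.102
tub side 0.89 [258. 159.] 2378 [0.4192 0.251  0.0578] 0.099
tub side 0.78 [183. 173.] 2470 [0.1695 0.2373 0.058 ] 0.099
tub side 0.63 [301. 288.] 1477 [ 0.4042 -0.2931  0.0461] 0.098
heater top 0.65 [276. 172.] 7223 [ 0.5193 -0.0509  0.0828] 0.089
heater side 0.81 [322. 226.] 5526 [ 0.5184 -0.1048  0.0731] 0.086
```

View pics/crop1.png

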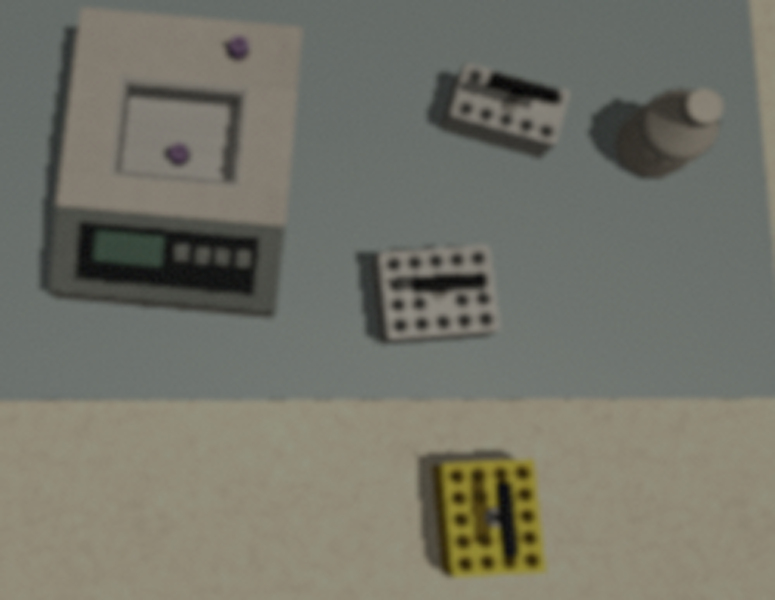

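The crop confirms it. The wide block at (435,285) has three rows of bores and a 77×96 mm top, the narrow one is 54 mm wide, and the yellow one is not meant. Next I fly over the heater for a closer wrist view.

```bash
cat >> h.py <<'E'
def go(target,yaw_y=None):
    """print slide (cm, tool axes) to target, and dr z deg to make tool y point at yaw_y deg (mod 180)"""
    s=get_state();Rm=R.from_rotvec(s['tool_rot']).as_matrix();p=s['position']
    print('t',round(s['time'],2),'pos',p.round(4),'z-axis',Rm[:,2].round(4),'grip',round(s['grip_width'],3),'f',s['ft_force'].round(1))
    ang=np.degrees(np.arctan2(Rm[1,1],Rm[0,1]));print('tool y ang',round(ang,2))
    if yaw_y is not None:
        dz=-((yaw_y-ang+90)%180-90);print('dr z',round(dz,2))
        v=Rm.T@(np.array(target)-p)
        Rn=Rm@R.from_rotvec([0,0,np.radians(dz)]).as_matrix()
        print('slide now',(v*100).round(2),'after turn',(Rn.T@(np.array(target)-p)*100).round(2))
        # tilt fix
        zt=Rm.T@np.array([0,0,-1.]);c=np.cross([0,0,1],zt);print('tilt fix deg',np.degrees(c).round(2))
    else: print('slide',(Rm.T@(np.array(target)-p)*100).round(2))
E
python3 - <<'E'
from h import *
go([.55,-.07,.25],84.3)
E
```

```text
t 0.65 pos [0.1569 0.6308 0.2226] z-axis [ 0.e+00  1.e-04 -1.e+00] grip 1.002 f [0.1 0.2 0.2]
tool y ang 76.03
dr z -8.27
slide now [-55.06 -58.52  -2.75] after turn [-46.07 -65.83  -2.75]
tilt fix deg [ 0.01  0.   -0.  ]
```

Call:
move_arm(jaw=[0, 0, 0, 0, 0], slide=[[0, 0, -2], [-2.6, -3.6, 0], [-2.6, -3.6, 0], [-2.6, -3.6, 0], [-2.6, -3.6, 0]], dr=[[0, 0, -8.3], [0, 0, 0], [0, 0, 0], [0, 0, 0], [0, 0, 0]], force=15)

```text
time: 1.15
position: [0.247, 0.4757, 0.2427]
tool_rot: [0.155, 3.137, 0.001]
ft_force: [1.2, 0.0, 1.1]
grip_width: 1.003
```

Call:
move_arm(jaw=[0, 0, 0, 0, 0], slide=[[-2.6, -3.6, 0], [-2.6, -3.6, 0], [-2.6, -3.6, 0], [-2.6, -3.6, 0], [-2.6, -3.6, 0]], dr=[[0, 0, 0], [0, 0, 0], [0, 0, 0], [0, 0, 0], [0, 0, 0]])

```text
time: 1.65
position: [0.3585, 0.2836, 0.2429]
tool_rot: [0.155, 3.137, 0.002]
ft_force: [0.7, 0.3, 0.2]
grip_width: 0.999
```

Call:
move_arm(jaw=[0, 0, 0, 0, 0], slide=[[-2.6, -3.6, 0], [-2.6, -3.6, 0], [-2.6, -3.6, 0], [-2.6, -3.6, 0], [-2.6, -3.6, 0]], dr=[[0, 0, 0], [0, 0, 0], [0, 0, 0], [0, 0, 0], [0, 0, 0]])

```text
time: 2.15
position: [0.4701, 0.0916, 0.243]
tool_rot: [0.155, 3.137, 0.002]
ft_force: [0.8, 1.0, 0.6]
grip_width: 1.001
```

Call:
move_arm(jaw=[0, 0, 0, 0, 0], slide=[[-2.6, -3.6, 0], [-2.0, -3.6, 0], [0, -3.6, 0], [0, 0, 0], [0, 0, 0]], dr=[[0, 0, 0], [0, 0, 0], [0, 0, 0], [0, 0, 0], [0, 0, 0]])

```text
time: 2.65
position: [0.5044, -0.0193, 0.2428]
tool_rot: [0.159, 3.137, 0.002]
ft_force: [0.0, 0.8, 0.4]
grip_width: 1.0
```

Run:
```python
from h import *
go([.55,-.07,.25],84.3)
s,im,d=snap('wrist','w1.png');np.savez('/tmp/w1.npz',im=im,d=d,p=s['position'],r=s['tool_rot'])
```

```text
t 2.65 pos [ 0.5044 -0.0193  0.2428] z-axis [ 4.e-04  1.e-03 -1.e+00] grip 1.0 f [0.  0.8 0.4]
tool y ang 84.2
dr z -0.1
slide now [-5.04 -4.58 -0.73] after turn [-5.04 -4.59 -0.73]
tilt fix deg [ 0.06  0.02 -0.  ]
```

View pics/w1.png

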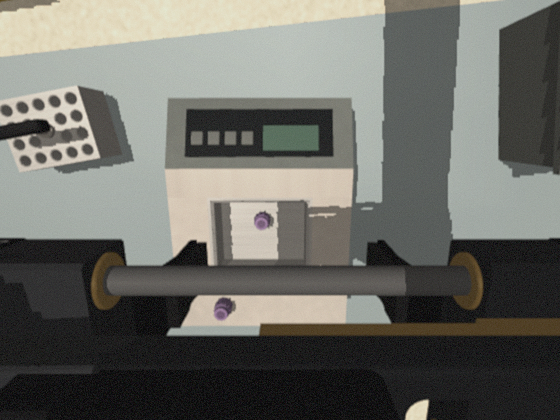

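The wrist view shows the heater square in the image. The well is at (212–308, 201–262), the well cap at (262,220) and the deck cap at (223,308). I measure these now.

Run:
```python
from h import *
z=np.load('/tmp/w1.npz');im,d=z['im'],z['d'];s=dict(position=z['p'],tool_rot=z['r']);W=cloud('wrist',d,s)
hsv=cv2.cvtColor(im,cv2.COLOR_RGB2HSV)
m=(hsv[...,0]>120)&(hsv[...,0]<160)&(hsv[...,1]>60)
n,l,st,c=cv2.connectedComponentsWithStats(m.astype(np.uint8))
for i in range(1,n):
    if st[i,4]>30:
        P=W[l==i];P=P[np.isfinite(P[:,0])];zm=np.percentile(P[:,2],95);T=P[P[:,2]>zm-.004]
        print('cap',c[i].round(),st[i,4],'zmax',zm.round(4),'top mean',T.mean(0).round(4),'extent',(T.max(0)-T.min(0)).round(4))
print('deck z',np.nanmedian(W[180:195,200:330,2]),np.nanmedian(W[310:318,260:330,2]), 'floor',np.nanmedian(W[240:255,235:255,2]))
# slices along image rows/cols: where z crosses
for r in(215,225,235,245):
    zz=W[r,150:370,2]; P=W[r,150:370]
    j=np.where(np.abs(np.diff(zz))>.012)[0]; print('row',r,[(150+k,P[k].round(4).tolist(),P[k+1].round(4).tolist()) for k in j])
for q in(240,285,295):
    P=W[150:262,q];j=np.where(np.abs(np.diff(P[:,2]))>.012)[0];print('col',q,[(150+k,P[k].round(4).tolist(),P[k+1].round(4).tolist()) for k in j])
D=(np.abs(W[...,2]-.085)<.004)
ys,xs=np.where(D[:320]);
P=W[D&(np.arange(420)[:,None]<320)];print(cv2.minAreaRect(P[:,:2].astype(np.float32)))
```

```text
deck z 0.08765229544785769 0.08758781710348384 floor 0.047771469490374474
row 215 [(np.int64(168), [0.5288, -0.1794, 0.0034], [0.5094, -0.1434, 0.0883]), (np.int64(304), [0.5336, -0.0023, 0.0514], [0.5287, -0.0017, 0.0698]), (np.int64(305), [0.5287, -0.0017, 0.0698], [0.5246, -0.0012, 0.0851]), (np.int64(350), [0.5285, 0.0445, 0.0874], [0.5531, 0.0611, 0.003])]
row 225 [(np.int64(169), [0.5421, -0.1801, 0.005], [0.5204, -0.1446, 0.0879]), (np.int64(254), [0.541, -0.0622, 0.0474], [0.5344, -0.058, 0.0704]), (np.int64(268), [0.538, -0.0443, 0.063], [0.543, -0.0446, 0.0465]), (np.int64(304), [0.5449, -0.0034, 0.0541], [0.5394, -0.0028, 0.0723]), (np.int64(305), [0.5394, -0.0028, 0.0723], [0.5357, -0.0021, 0.0847]), (np.int64(350), [0.5394, 0.0439, 0.0878], [0.5667, 0.0603, 0.0036])]
row 235 [(np.int64(170), [0.5566, -0.1824, 0.0028], [0.5315, -0.1458, 0.0876]), (np.int64(304), [0.5562, -0.0045, 0.0566], [0.5498, -0.0039, 0.0757]), (np.int64(349), [0.5502, 0.0422, 0.0883], [0.5807, 0.0583, 0.0031])]
row 245 [(np.int64(171), [0.5704, -0.1832, 0.0041], [0.5431, -0.1474, 0.0864]), (np.int64(184), [0.5439, -0.134, 0.0879], [0.488, -0.0708, 0.2539]), (np.int64(206), [0.4918, -0.0624, 0.246], [0.5463, -0.1095, 0.0882]), (np.int64(303), [0.5723, -0.0065, 0.0463], [0.5677, -0.0056, 0.059]), (np.int64(304), [0.5677, -0.0056, 0.059], [0.5609, -0.0049, 0.0773]), (np.int64(348), [0.5608, 0.0403, 0.0896], [0.5948, 0.0563, 0.0032]), (np.int64(366), [0.5971, 0.0792, 0.0032], [0.5001, 0.024, 0.247])]
col 240 [(np.int64(202), [0.5036, -0.0683, 0.0859], [0.5126, -0.0749, 0.0482])]
col 285 [(np.int64(202), [0.5082, -0.0218, 0.086], [0.5178, -0.0229, 0.0487])]
col 295 [(np.int64(202), [0.5096, -0.0114, 0.0846], [0.5192, -0.0113, 0.0474])]
((0.5145807266235352, 0.014690473675727844), (0.27664801478385925, 0.4882386326789856), 6.521017551422119)
```

```bash
cat >> h.py <<'E'
def caps(W,im,boxes):
    for nm,(c0,c1,r0,r1),zlo,zhi in boxes:
        P=W[r0:r1,c0:c1].reshape(-1,3);I=im[r0:r1,c0:c1].reshape(-1,3).astype(int)
        m=np.isfinite(P[:,0])&(P[:,2]>zlo)&(P[:,2]<zhi)&(np.minimum(I[:,2],I[:,0])-I[:,1]>12)
        P=P[m];(c,r)=cv2.minEnclosingCircle(P[:,:2].astype(np.float32))
        print(nm,len(P),'circ',np.round(c,4),round(r,4),'med',np.median(P,0).round(4),P.min(0).round(4),P.max(0).round(4))
E
python3 - <<'E'
from h import *
z=np.load('/tmp/w1.npz');im,d=z['im'],z['d'];s=dict(position=z['p'],tool_rot=z['r']);W=cloud('wrist',d,s)
caps(W,im,[('well',(245,280,205,235),.055,.085),('well top',(245,280,205,235),.066,.085),('deck',(205,240,292,322),.09,.13),('deck top',(205,240,292,322),.105,.13)])
z=np.load('/tmp/top0.npz');im,d=z['im'],z['d'];W=cloud('top',d)
caps(W,im,[('well',(262,292,158,182),.05,.085),('well top',(262,292,158,182),.064,.085),('deck',(285,308,128,145),.09,.13),('deck top',(285,308,128,145),.104,.13)])
z=np.load('/tmp/side0.npz');im,d=z['im'],z['d'];W=cloud('side',d)
caps(W,im,[('well',(312,332,210,235),.05,.085),('deck',(350,370,203,222),.09,.13)])
E
```

```text
well 191 circ [ 0.5321 -0.051 ] 0.0084 med [ 0.5309 -0.0507  0.0693] [ 0.5249 -0.0581  0.055 ] [ 0.5402 -0.0435  0.0714]
well top 131 circ [ 0.5334 -0.0511] 0.0073 med [ 0.5332 -0.051   0.0696] [ 0.5264 -0.058   0.0663] [ 0.5402 -0.0444  0.0714]
deck 236 circ [ 0.6159 -0.1011] 0.0086 med [ 0.6136 -0.1006  0.1087] [ 0.6081 -0.1095  0.0909] [ 0.6236 -0.0929  0.1109]
deck top 146 circ [ 0.6186 -0.1012] 0.0066 med [ 0.6161 -0.1013  0.1095] [ 0.6096 -0.1082  0.1051] [ 0.6236 -0.0945  0.1109]
well 19 circ [ 0.5292 -0.0512] 0.0062 med [ 0.5298 -0.0512  0.0668] [ 0.5254 -0.0564  0.061 ] [ 0.5352 -0.0459  0.07  ]
well top 16 circ [ 0.5292 -0.0512] 0.0062 med [ 0.5298 -0.0512  0.0672] [ 0.5261 -0.0564  0.0656] [ 0.5352 -0.0459  0.07  ]
deck 18 circ [ 0.6135 -0.1017] 0.0064 med [ 0.614  -0.1018  0.1073] [ 0.6074 -0.1057  0.1026] [ 0.6197 -0.0956  0.1112]
deck top 16 circ [ 0.6135 -0.1017] 0.0064 med [ 0.614  -0.1029  0.1074] [ 0.6074 -0.1057  0.1048] [ 0.6197 -0.0979  0.1112]
well 32 circ [ 0.5313 -0.057 ] 0.0092 med [ 0.5298 -0.0585  0.0627] [ 0.5234 -0.066   0.051 ] [ 0.5382 -0.0494  0.0695]
deck 41 circ [ 0.614  -0.1064] 0.009 med [ 0.6136 -0.1094  0.1012] [ 0.6076 -0.1151  0.0907] [ 0.6216 -0.0975  0.1082]
```

Run:
```python
from h import *
go([.615,-.102,.089],84.3)
```

```text
t 2.7 pos [ 0.5045 -0.0179  0.2426] z-axis [ 3.e-04  1.e-03 -1.e+00] grip 1.0 f [0.4 0.7 0.4]
tool y ang 84.35
dr z 0.05
slide now [-11.83  -7.29  15.36] after turn [-11.83  -7.28  15.36]
tilt fix deg [ 0.06  0.01 -0.  ]
```

Call:
move_arm(jaw=[125, 125, 125, 125, 125], slide=[[-4, -2.5, 0], [-4, -2.5, 0], [-3.8, -2.3, 2.5], [0, 0, 4], [0, 0, 4]], dr=[[0, 0, 0], [0, 0, 0], [0, 0, 0], [0, 0, 0], [0, 0, 0]], force=10)

```text
time: 3.2
position: [0.6153, -0.1016, 0.1361]
tool_rot: [0.153, 3.138, -0.001]
ft_force: [0.1, 0.7, -0.7]
grip_width: 0.631
```

Call:
move_arm(jaw=[125, 125], slide=[[0, 0, 0], [0, 0, 0]], dr=[[0, 0, 0], [0, 0, 0]])

```text
time: 3.4
position: [0.6141, -0.1007, 0.1382]
tool_rot: [-0.152, -3.137, -0.001]
ft_force: [-0.0, -0.5, 1.6]
grip_width: 0.53
```

Run:
```python
from h import *
go([.615,-.102,.089],84.3)
s,im,d=snap('wrist','w2.png')
W=cloud('wrist',d,s)
caps(W,im,[('deck',(180,380,200,320),.09,.13)])
```

```text
t 3.4 pos [ 0.6141 -0.1007  0.1382] z-axis [-1.e-03  5.e-04 -1.e+00] grip 0.53 f [-0.  -0.5  1.6]
tool y ang 84.47
dr z 0.17
slide now [-0.1  -0.12  4.92] after turn [-0.1  -0.12  4.92]
tilt fix deg [ 0.03 -0.06  0.  ]
deck 273 circ [ 0.616  -0.1019] 0.0082 med [ 0.6147 -0.1019  0.1094] [ 0.6081 -0.1099  0.091 ] [ 0.6239 -0.0937  0.1111]
```

View pics/w2.png

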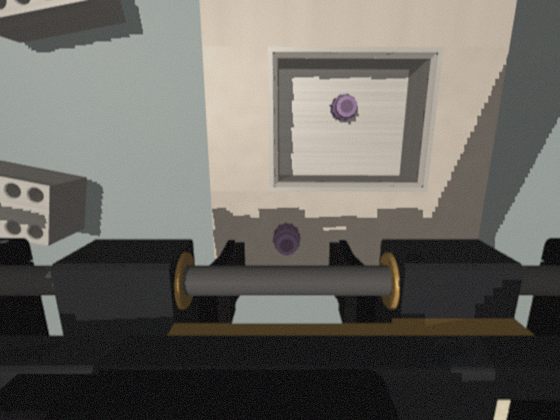

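The cap at (287,239) is centred between the fingers, and the well shows whole at (273–438, 48–188). I take another frame to measure the well mouth, then pick up the cap.

Run:
```python
from h import *
s,im,d=snap('wrist')
np.savez('/tmp/w3.npz',im=im,d=d,p=s['position'],r=s['tool_rot'])
g=cv2.resize(im[40:200,255:455],None,fx=4,fy=3.7,interpolation=cv2.INTER_CUBIC);cv2.imwrite('pics/well.png',g[:,:,::-1])
go([.6155,-.102,.089],84.3)
```

```text
t 3.5 pos [ 0.6157 -0.1017  0.1407] z-axis [ 4.1e-03  4.0e-04 -1.0e+00] grip 0.517 f [ 0.  -1.   1.3]
tool y ang 84.42
dr z 0.12
slide now [ 0.04 -0.03  5.17] after turn [ 0.04 -0.03  5.17]
tilt fix deg [ 0.04  0.23 -0.  ]
```

View pics/well.png

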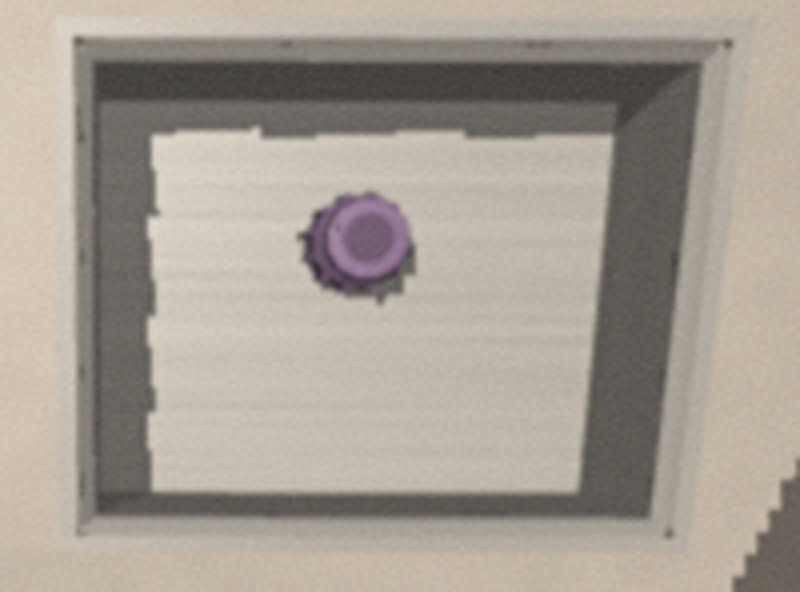

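Call:
move_arm(jaw=[125, 125, 125, 125], slide=[[-0.1, -0.1, 2], [0, 0, 1.5], [0, 0, 1.3], [0, 0, 0]], dr=[[0, 0, 0], [0, 0, 0], [0, 0, 0], [0, 0, 0]])

```text
time: 3.9
position: [0.6139, -0.103, 0.0887]
tool_rot: [-0.155, -3.135, -0.001]
ft_force: [-0.1, -0.2, 0.4]
grip_width: 0.509
```

Call:
move_arm(jaw=[255, 255, 255, 255, 255], slide=[[0, 0, 0], [0, 0, 0], [0, 0, 0], [0, 0, 0], [0, 0, 0]], dr=[[0, 0, 0], [0, 0, 0], [0, 0, 0], [0, 0, 0], [0, 0, 0]], force=10)

```text
time: 4.4
position: [0.6152, -0.1036, 0.0905]
tool_rot: [0.155, 3.137, 0.0]
ft_force: [-0.7, -0.0, 1.9]
grip_width: 0.198
```

Call:
move_arm(jaw=[255, 255, 255, 255, 255], slide=[[0, 0, -1], [0, 0, -4], [0, 0, -4], [0, 0, -4], [0, 0, -2]], dr=[[0, 0, 0], [0, 0, 0], [0, 0, 0], [0, 0, 0], [0, 0, 0]])

```text
time: 4.9
position: [0.6163, -0.1044, 0.245]
tool_rot: [0.156, 3.132, 0.0]
ft_force: [0.5, 0.2, -0.6]
grip_width: 0.198
```

Run:
```python
from h import *
go([.419,.318,.24],84.3)
z=np.load('/tmp/w3.npz');s=dict(position=z['p'],tool_rot=z['r']);W=cloud('wrist',z['d'],s)
# outer chamfer corner pixels & inner corner pixels (crop px -> full)
f=lambda x,y:(255+x/4,40+y/3.7)
p=camera_params('wrist');K=p['K']
T=np.eye(4);T[:3,:3]=R.from_rotvec(s['tool_rot']).as_matrix();T[:3,3]=s['position'];E=T@p['tool_from_camera']
def onplane(px,zp):
    u,v=px;r=E[:3,:3]@np.array([(u-K[0,2])/K[0,0],-(v-K[1,2])/K[1,1],-1]);o=E[:3,3];return o+r*(zp-o[2])/r[2]
print('deck z seen',np.nanmedian(W[100:150,225:260,2]))
zd=np.nanmedian(W[100:150,225:260,2])
for nm,cs,dz in(('outer',[(57,20),(748,20),(688,548),(62,548)],0),('inner',[(95,62),(703,62),(652,517),(97,517)],-.003),):
    P=np.array([onplane(f(*c),zd+dz) for c in cs]);print(nm,P.round(4).tolist(),'mean',P.mean(0).round(4),'sides',[np.linalg.norm(P[i]-P[i-1]).round(4) for i in range(4)],
     'yang',np.degrees(np.arctan2(*(P[1]-P[0])[[1,0]])).round(2),np.degrees(np.arctan2(*(P[2]-P[3])[[1,0]])).round(2))
s,im,d=snap('wrist','w4.png')
```

```text
t 4.9 pos [ 0.6163 -0.1044  0.245 ] z-axis [ 5.9e-03 -2.0e-04 -1.0e+00] grip 0.198 f [ 0.5  0.2 -0.6]
tool y ang 84.31
dr z 0.01
slide now [23.83 40.07  0.37] after turn [23.83 40.07  0.37]
tilt fix deg [ 0.02  0.34 -0.  ]
deck z seen 0.08764520477132419
outer [[0.4954, -0.1012, 0.0876], [0.5057, 0.0057, 0.0876], [0.5953, -0.0021, 0.0876], [0.5849, -0.1102, 0.0876]] mean [ 0.5453 -0.0519  0.0876] sides [np.float64(0.0899), np.float64(0.1074), np.float64(0.0899), np.float64(0.1085)] yang 84.52 84.51
inner [[0.5018, -0.096, 0.0846], [0.511, 0.0002, 0.0846], [0.5894, -0.0072, 0.0846], [0.5801, -0.1037, 0.0846]] mean [ 0.5456 -0.0517  0.0846] sides [np.float64(0.0787), np.float64(0.0966), np.float64(0.0787), np.float64(0.0969)] yang 84.52 84.51
```

View pics/w4.png

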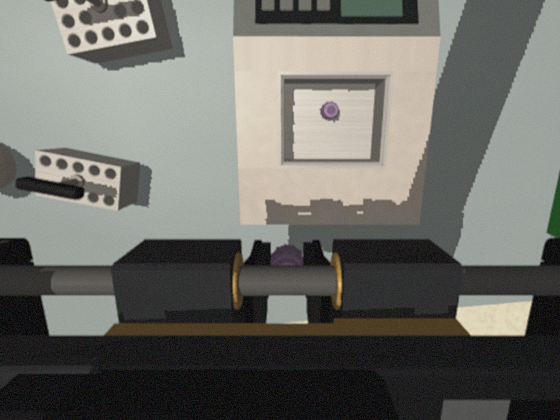

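The deck cap is held (opening 0.198, about 17 mm), seen at (287,260) between the fingers. Now to the grey tub.

Call:
move_arm(jaw=[255, 255, 255, 255, 255], slide=[[2.4, 4, 0], [2.4, 4, 0], [2.4, 4, 0], [2.4, 4, 0], [2.4, 4, 0]], dr=[[0, 0, 0], [0, 0, 0], [0, 0, 0], [0, 0, 0], [0, 0, 0]])

```text
time: 5.45
position: [0.5142, 0.1087, 0.2405]
tool_rot: [0.156, 3.137, 0.001]
ft_force: [-0.1, 0.7, 0.2]
grip_width: 0.195
```

Call:
move_arm(jaw=[255, 255, 255, 255, 255], slide=[[2.4, 4, 0], [2.4, 4, 0], [2.4, 4, 0], [2.4, 4, 0], [2.4, 4, 0]], dr=[[0, 0, 0], [0, 0, 0], [0, 0, 0], [0, 0, 0], [0, 0, 0]])

```text
time: 5.95
position: [0.4146, 0.3195, 0.2405]
tool_rot: [0.156, 3.137, 0.001]
ft_force: [0.3, 0.9, -0.7]
grip_width: 0.202
```

Call:
move_arm(jaw=[255, 255, 255, 255], slide=[[0, 0, 0], [0, 0, 4], [0, 0, 4], [0, 0, 4]], dr=[[0, 0, 0], [0, 0, 0], [0, 0, 0], [0, 0, 0]])

```text
time: 6.35
position: [0.416, 0.3178, 0.1193]
tool_rot: [0.156, 3.137, 0.002]
ft_force: [-0.0, 0.8, -1.1]
grip_width: 0.2
```

Call:
move_arm(jaw=[255, 255, 150, 125, 125], slide=[[0, 0, 4], [0, 0, 2.5], [0, 0, 0], [0, 0, 0], [0, 0, 0]], dr=[[0, 0, 0], [0, 0, 0], [0, 0, 0], [0, 0, 0], [0, 0, 0]])

```text
time: 6.85
position: [0.417, 0.319, 0.0571]
tool_rot: [0.156, 3.135, 0.004]
ft_force: [0.6, -0.3, 1.1]
grip_width: 0.388
```

Call:
move_arm(jaw=[125, 125, 125, 125, 125], slide=[[0, 0, 0], [0, 0, -4], [0, 0, -5], [0, 0, -5], [0, 0, -5]], dr=[[0, 0, 0], [0, 0, 0], [0, 0, 0], [0, 0, 0], [0, 0, 0]])

```text
time: 7.35
position: [0.4157, 0.318, 0.2486]
tool_rot: [0.156, 3.136, 0.003]
ft_force: [-0.1, 0.7, -0.6]
grip_width: 0.508
```

Run:
```python
from h import *
s,im,d=snap('wrist','w5.png')
go([.5315,-.0515,.24],84.4)
```

```text
t 7.4 pos [0.4191 0.3208 0.2578] z-axis [ 0.0113  0.0124 -0.9999] grip 0.509 f [3.  1.5 6.4]
tool y ang 84.32
dr z -0.08
slide now [-14.86 -35.95   1.45] after turn [-14.81 -35.98   1.45]
tilt fix deg [ 0.77  0.57 -0.  ]
```

View pics/w5.png

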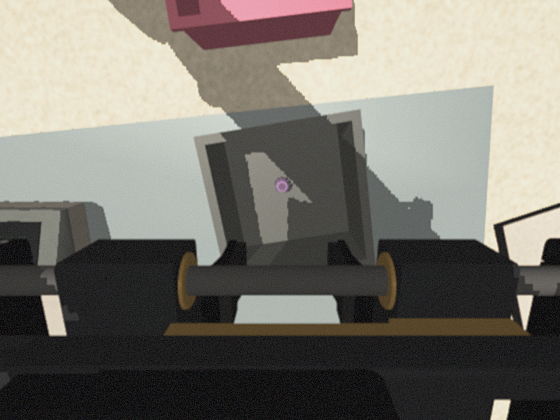

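The cap is upright in the grey tub, at (283,186). Next is the well cap.

Call:
move_arm(jaw=[125, 125, 125, 125, 125], slide=[[-1.8, -4.5, 0], [-1.8, -4.5, 0], [-1.8, -4.5, 0], [-1.8, -4.5, 0], [-1.8, -4.5, 0]], dr=[[0, 0, 0], [0, 0, 0], [0, 0, 0], [0, 0, 0], [0, 0, 0]])

```text
time: 7.9
position: [0.4835, 0.0834, 0.2463]
tool_rot: [0.155, 3.135, 0.003]
ft_force: [0.0, 0.2, -0.5]
grip_width: 0.509
```

Call:
move_arm(jaw=[125, 125, 125, 125, 125], slide=[[-1.8, -4.5, 0], [-1.8, -4.5, 0], [-1.8, -4.5, 2], [0, 0, 4], [0, 0, 4]], dr=[[0, 0, 0], [0, 0, 0], [0, 0, 0], [0, 0, 0], [0, 0, 0]])

```text
time: 8.4
position: [0.5242, -0.0543, 0.1467]
tool_rot: [0.161, 3.133, 0.002]
ft_force: [0.6, 0.4, -1.2]
grip_width: 0.509
```

Call:
move_arm(jaw=[125, 125, 125], slide=[[0, 0, 0], [0, 0, 0], [0, 0, 0]], dr=[[0, 0, 0], [0, 0, 0], [0, 0, 0]])

```text
time: 8.7
position: [0.5245, -0.0519, 0.1485]
tool_rot: [0.154, 3.134, 0.001]
ft_force: [-0.3, 0.4, -0.2]
grip_width: 0.513
```

Run:
```python
from h import *
s,im,d=snap('wrist','w6.png')
W=cloud('wrist',d,s)
go([.5315,-.0515,.050],84.4)
caps(W,im,[('well',(230,350,150,260),.055,.085)])
```

```text
t 8.75 pos [ 0.5245 -0.0518  0.1485] z-axis [ 4.4e-03  9.0e-04 -1.0e+00] grip 0.51 f [ 0.7 -0.4 -0.4]
tool y ang 84.38
dr z -0.02
slide now [-0.65  0.09  9.86] after turn [-0.65  0.09  9.86]
tilt fix deg [ 0.07  0.24 -0.  ]
well 329 circ [ 0.532  -0.0512] 0.0086 med [ 0.5303 -0.051   0.0691] [ 0.5244 -0.0595  0.0552] [ 0.5395 -0.0427  0.0717]
```

View pics/w6.png

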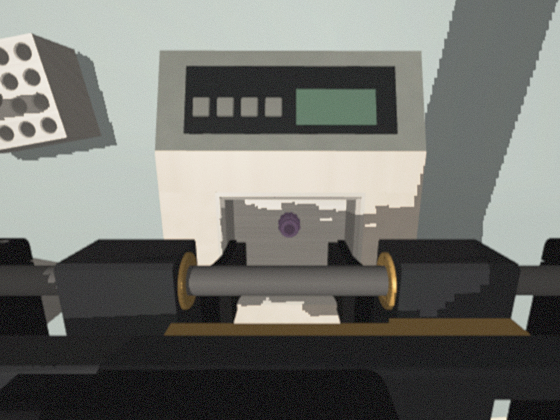

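Call:
move_arm(jaw=[125, 125, 125, 125, 125], slide=[[-0.7, 0.1, 2], [0, 0, 3], [0, 0, 3], [0, 0, 1.9], [0, 0, 0]], dr=[[0, 0, 0], [0, 0, 0], [0, 0, 0], [0, 0, 0], [0, 0, 0]])

```text
time: 9.25
position: [0.5307, -0.0514, 0.0472]
tool_rot: [0.154, 3.137, -0.0]
ft_force: [0.2, 1.0, 0.3]
grip_width: 0.513
```

Call:
move_arm(jaw=[255, 255, 255, 255, 255], slide=[[0, 0, 0], [0, 0, 0], [0, 0, 0], [0, 0, 0], [0, 0, 0]], dr=[[0, 0, 0], [0, 0, 0], [0, 0, 0], [0, 0, 0], [0, 0, 0]])

```text
time: 9.75
position: [0.5301, -0.0517, 0.0475]
tool_rot: [0.155, 3.137, 0.001]
ft_force: [-0.3, 0.4, 1.6]
grip_width: 0.201
```

Call:
move_arm(jaw=[255, 255, 255, 255, 255], slide=[[0, 0, -1], [0, 0, -4], [0, 0, -4.5], [0, 0, -4.5], [0, 0, -4]], dr=[[0, 0, 0], [0, 0, 0], [0, 0, 0], [0, 0, 0], [0, 0, 0]])

```text
time: 10.25
position: [0.5298, -0.0523, 0.2299]
tool_rot: [0.156, 3.136, 0.001]
ft_force: [1.4, 0.6, -0.7]
grip_width: 0.201
```

Run:
```python
from h import *
go([.419,.318,.24],84.4)
```

```text
t 10.25 pos [ 0.5298 -0.0523  0.2299] z-axis [ 1.8e-03  5.0e-04 -1.0e+00] grip 0.201 f [ 1.4  0.6 -0.7]
tool y ang 84.29
dr z -0.11
slide now [14.71 35.75 -1.01] after turn [14.64 35.78 -1.01]
tilt fix deg [ 0.04  0.1  -0.  ]
```

Call:
move_arm(jaw=[255, 255, 255, 255, 255], slide=[[1.5, 4.5, -1], [1.5, 4.5, 0], [1.5, 4.5, 0], [1.5, 4.5, 0], [1.5, 4.5, 0]], dr=[[0, 0, 0], [0, 0, 0], [0, 0, 0], [0, 0, 0], [0, 0, 0]])

```text
time: 10.75
position: [0.4768, 0.1809, 0.238]
tool_rot: [0.156, 3.137, 0.002]
ft_force: [0.8, 0.6, -0.3]
grip_width: 0.204
```

Call:
move_arm(jaw=[255, 255, 255, 255, 255], slide=[[1.5, 4.5, 0], [1.5, 4.5, 0], [1.2, 4.3, 0], [0, 0, 0], [0, 0, 4]], dr=[[0, 0, 0], [0, 0, 0], [0, 0, 0], [0, 0, 0], [0, 0, 0]])

```text
time: 11.25
position: [0.4513, 0.3196, 0.2019]
tool_rot: [0.15, 3.13, 0.011]
ft_force: [0.6, -0.4, -0.5]
grip_width: 0.203
```

Call:
move_arm(jaw=[255, 255, 255, 255, 255], slide=[[0, 0, 4], [0, 0, 4], [0, 0, 4], [0, 0, 2.5], [0, 0, 0]], dr=[[0, 0, 0], [0, 0, 0], [0, 0, 0], [0, 0, 0], [0, 0, 0]])

```text
time: 11.75
position: [0.4464, 0.3133, 0.0488]
tool_rot: [-0.156, -3.133, 0.009]
ft_force: [-1.0, -0.4, 0.8]
grip_width: 0.199
```

Call:
move_arm(jaw=[125, 125, 125, 125, 125], slide=[[0, 0, 0], [0, 0, 0], [0, 0, 0], [0, 0, 0], [0, 0, -3]], dr=[[0, 0, 0], [0, 0, 0], [0, 0, 0], [0, 0, 0], [0, 0, 0]])

```text
time: 12.25
position: [0.4464, 0.3144, 0.0797]
tool_rot: [-0.155, -3.133, 0.007]
ft_force: [-0.2, 0.7, -0.8]
grip_width: 0.488
```

Call:
move_arm(jaw=[125, 125, 125, 125, 125], slide=[[0, 0, -5], [0, 0, -5], [0, 0, -5], [0, 0, -3], [0, 0, 0]], dr=[[0, 0, 0], [0, 0, 0], [0, 0, 0], [0, 0, 0], [0, 0, 0]])

```text
time: 12.75
position: [0.4511, 0.3175, 0.2683]
tool_rot: [0.155, 3.13, 0.013]
ft_force: [0.3, 0.9, -0.1]
grip_width: 0.509
```

Run:
```python
from h import *
s,im,d=snap('wrist','w7.png')
go([.51,-.27,.26],93.9)
```

```text
t 12.8 pos [0.4499 0.3167 0.2651] z-axis [ 0.0042  0.0045 -1.    ] grip 0.512 f [0.8 0.8 0.2]
tool y ang 84.33
dr z -9.57
slide now [-11.78 -57.79   0.27] after turn [ -2.   -58.95   0.27]
tilt fix deg [ 0.28  0.21 -0.  ]
```

View pics/w7.png

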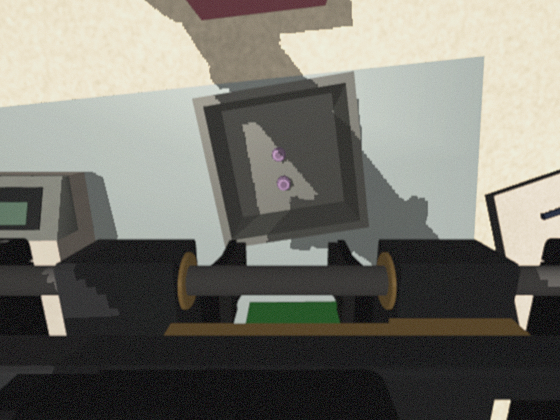

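Both caps are in the grey tub, at (279,155) and (284,184). Next is the block handle, so I fly over and turn the jaw axis onto the block's x.

Call:
move_arm(jaw=[125, 125, 125, 100, 50], slide=[[-1.3, -4.8, 0], [-1.3, -4.8, 0], [-1.3, -4.8, 0], [-1.3, -4.8, 0], [-1.3, -4.8, 0]], dr=[[0, 0, 0], [0, 0, 0], [0, 0, 0], [0, 0, 0], [0, 0, 0]])

```text
time: 13.3
position: [0.4888, 0.0686, 0.2606]
tool_rot: [-0.155, -3.136, 0.0]
ft_force: [1.5, -0.6, -0.0]
grip_width: 0.614
```

Call:
move_arm(jaw=[0, 0, 0, 0, 0], slide=[[-1.3, -4.8, 0], [1, -4.8, 0], [1, -4.8, 0], [1, -4.8, 0], [1, -4.8, 0]], dr=[[0, 0, 0], [0, 0, 0], [0, 0, 0], [0, 0, 0], [0, 0, 0]])

```text
time: 13.8
position: [0.4374, -0.1669, 0.2606]
tool_rot: [-0.155, -3.136, -0.001]
ft_force: [1.0, -1.0, 0.4]
grip_width: 0.983
```

Call:
move_arm(jaw=[0, 0, 0, 0, 0], slide=[[1, -4.8, 0], [1, -4.8, 0], [0, 0, 0], [0, 0, 0], [0, 0, 0]], dr=[[0, 0, 0], [0, 0, 0], [0, 0, 8], [0, 0, 8], [0, 0, 8]])

```text
time: 14.3
position: [0.4087, -0.2589, 0.2606]
tool_rot: [-0.814, -3.032, -0.001]
ft_force: [-0.0, 0.5, 0.4]
grip_width: 1.004
```

Call:
move_arm(jaw=[0, 0, 0, 0, 0], slide=[[0, 0, 0], [0, 0, 0], [0, 0, 0], [0, 0, 0], [0, 0, 0]], dr=[[0, 0, 8], [0, 0, 8], [0, 0, 8], [0, 0, 8], [0, 0, 8]])

```text
time: 14.8
position: [0.4089, -0.2585, 0.2605]
tool_rot: [-1.8, -2.572, 0.001]
ft_force: [1.4, 0.4, 0.4]
grip_width: 1.001
```

Call:
move_arm(jaw=[0, 0, 0, 0], slide=[[0, 0, 0], [0, 0, 0], [0, 0, 0], [0, 0, 0]], dr=[[0, 0, 8], [0, 0, 8.4], [0, 0, 0], [0, 0, 0]])

```text
time: 15.2
position: [0.4091, -0.2588, 0.2611]
tool_rot: [-2.139, -2.299, 0.001]
ft_force: [-0.4, -0.1, 0.4]
grip_width: 0.996
```

Run:
```python
from h import *
go([.409,-.272,.24],3.9)
print(get_state()['joint_positions'].round(2))
s,im,d=snap('wrist','w8.png');np.savez('/tmp/w8.npz',im=im,d=d,p=s['position'],r=s['tool_rot'])
W=cloud('wrist',d,s)
for nm,a,b in(('top',.045,.062),('handle',.09,.115)):
    m=np.isfinite(W[...,0])&(W[...,2]>a)&(W[...,2]<b)&(np.hypot(W[...,0]-.409,W[...,1]+.272)<.075);m[240:]=False
    P=W[m];print(nm,len(P),cv2.minAreaRect(P[:,:2].astype(np.float32)),np.median(P[:,2]))
```

```text
t 15.2 pos [ 0.4091 -0.2588  0.2611] z-axis [-1.5e-03  4.0e-04 -1.0e+00] grip 0.996 f [-0.4 -0.1  0.4]
tool y ang 4.12
dr z 0.22
slide now [-1.31 -0.11  2.11] after turn [-1.31 -0.1   2.11]
tilt fix deg [-0.08 -0.03  0.  ]
[-0.43 -0.12  0.88  1.81  0.1   1.41  0.5 ]
top 3202 ((0.4102301597595215, -0.2717631161212921), (0.07622366398572922, 0.09410829842090607), 4.138995170593262) 0.05255923731752957
handle 609 ((0.4098758101463318, -0.27110394835472107), (0.010803457349538803, 0.05930623784661293), 4.407379150390625) 0.10219957208117852
```

View pics/w8.png

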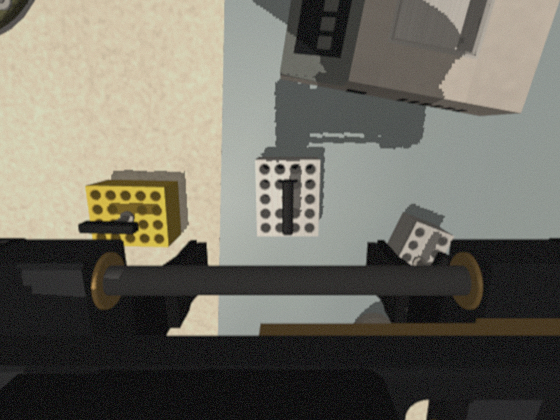

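The white wide block is at (288,197), directly under the tool. Yellow (133,212) and narrow (425,240) are clear of it. Wrist and top estimates agree within 1 mm and 0.3°. Descending over the handle.

Call:
move_arm(jaw=[0, 0, 0, 0, 0], slide=[[-1.3, 0.1, 0], [0, 0, 4], [0, 0, 4], [0, 0, 3], [0, 0, 0]], dr=[[0, 0, 0], [0, 0, 0], [0, 0, 0], [0, 0, 0], [0, 0, 0]], force=40)

```text
time: 15.75
position: [0.4086, -0.2703, 0.1483]
tool_rot: [-2.137, -2.293, 0.006]
ft_force: [-0.8, 0.2, 0.5]
grip_width: 1.003
```

Run:
```python
from h import *
go([.4098,-.2714,.073],4.1)
s,im,d=snap('wrist','w9.png')
go([.4098,-.2714,.073],4.1)
```

```text
t 15.75 pos [ 0.4086 -0.2703  0.1483] z-axis [-0.0077  0.0019 -1.    ] grip 1.003 f [-0.8  0.2  0.5]
tool y ang 4.03
dr z -0.07
slide now [-0.13  0.17  7.53] after turn [-0.13  0.17  7.53]
tilt fix deg [-0.44 -0.14  0.  ]
t 15.8 pos [ 0.4102 -0.2713  0.1507] z-axis [-4.1e-03  5.0e-04 -1.0e+00] grip 0.999 f [ 0.1 -0.8  0.1]
tool y ang 4.0
dr z -0.1
slide now [-0.01 -0.01  7.77] after turn [-0.01 -0.01  7.77]
tilt fix deg [-0.23 -0.05  0.  ]
```

View pics/w9.png

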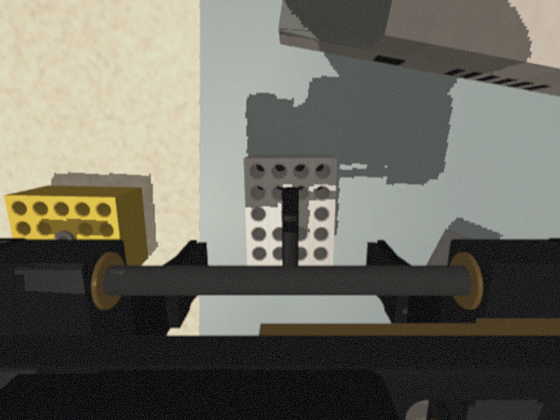

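The bar (288,225) is centred between the fingers. Going down 7.7 cm, then closing.

Call:
move_arm(jaw=[0, 0, 0, 0, 0], slide=[[0, 0, 2.5], [0, 0, 2.5], [0, 0, 1.7], [0, 0, 0.8], [0, 0, 0]], dr=[[0, 0, 0], [0, 0, 0], [0, 0, 0], [0, 0, 0], [0, 0, 0]])

```text
time: 16.3
position: [0.4121, -0.272, 0.0776]
tool_rot: [2.143, 2.297, -0.0]
ft_force: [0.4, 0.4, 1.1]
grip_width: 1.001
```

Call:
move_arm(jaw=[220, 220, 220, 220, 220], slide=[[0, 0, 0], [0, 0, 0], [0, 0, 0], [0, 0, 0], [0, 0, 0]], dr=[[0, 0, 0], [0, 0, 0], [0, 0, 0], [0, 0, 0], [0, 0, 0]], force=15)

```text
time: 16.8
position: [0.4118, -0.2719, 0.0772]
tool_rot: [2.144, 2.296, 0.001]
ft_force: [0.1, -0.2, 0.7]
grip_width: 0.631
```

Call:
move_arm(jaw=[255, 255, 255, 255, 255], slide=[[0, 0, 0], [0, 0, 0], [0, 0, 0], [0, 0, 0], [0, 0, 0]], dr=[[0, 0, 0], [0, 0, 0], [0, 0, 0], [0, 0, 0], [0, 0, 0]], force=45)

```text
time: 17.3
position: [0.4116, -0.2719, 0.0769]
tool_rot: [-2.144, -2.296, -0.0]
ft_force: [-0.4, 0.9, -0.4]
grip_width: 0.172
```

Call:
move_arm(jaw=[255, 255, 255], slide=[[0, 0, 0], [0, 0, 0], [0, 0, 0]], dr=[[0, 0, 0], [0, 0, 0], [0, 0, 0]])

```text
time: 17.6
position: [0.4112, -0.2719, 0.0768]
tool_rot: [-2.144, -2.296, 0.0]
ft_force: [-1.3, -0.2, -0.4]
grip_width: 0.132
```

Call:
move_arm(jaw=[255, 255, 255, 255, 255], slide=[[0, 0, -0.5], [0, 0, -1], [0, 0, -2], [0, 0, -3], [0, 0, -3]], dr=[[0, 0, 0], [0, 0, 0], [0, 0, 0], [0, 0, 0], [0, 0, 0]])

```text
time: 18.1
position: [0.411, -0.2718, 0.173]
tool_rot: [-2.144, -2.295, 0.0]
ft_force: [1.3, 0.2, -5.9]
grip_width: 0.135
```

Call:
move_arm(jaw=[255, 255, 255, 255], slide=[[0, 0, -3], [0, 0, -3], [0, 0, 0], [0, 0, 0]], dr=[[0, 0, 0], [0, 0, 0], [0, 0, 0], [0, 0, 0]])

```text
time: 18.5
position: [0.4116, -0.2718, 0.2319]
tool_rot: [2.144, 2.296, 0.002]
ft_force: [-0.2, 0.2, -5.4]
grip_width: 0.133
```

Run:
```python
from h import *
go([.5455,-.052,.24],-5.55)
s,im,d=snap('wrist','w10.png');np.savez('/tmp/w10.npz',im=im,d=d,p=s['position'],r=s['tool_rot'])
go([.5455,-.052,.24],-5.55)
W=cloud('wrist',d,s)
T=R.from_rotvec(s['tool_rot']).as_matrix();Q=(W-s['position'])@T  # tool coords
m=np.isfinite(W[...,0])&(np.abs(Q[...,1])<.045)&(Q[...,2]>.015)&(Q[...,2]<.04);m[240:]=False
P=Q[m];print(len(P),np.median(P,0),cv2.minAreaRect(P[:,:2].astype(np.float32)))
```

```text
t 18.5 pos [ 0.4116 -0.2718  0.2319] z-axis [ 1.1e-03  8.0e-04 -1.0e+00] grip 0.133 f [-0.2  0.2 -5.4]
tool y ang 3.93
dr z 9.48
slide now [21.01 14.87 -0.78] after turn [23.17 11.2  -0.78]
tilt fix deg [ 0.07 -0.04  0.  ]
t 18.55 pos [ 0.4109 -0.2714  0.2308] z-axis [-0.0013  0.0012 -1.    ] grip 0.136 f [-1.   1.1 -5.9]
tool y ang 3.93
dr z 9.48
slide now [20.97 14.93 -0.91] after turn [23.14 11.28 -0.91]
tilt fix deg [-0.07 -0.07  0.  ]
7158 [ 0.02814739 -0.00063828  0.02433875] ((0.021941976621747017, -0.0005183108150959015), (0.05178089812397957, 0.07631012052297592), 0.055074889212846756)
```

View pics/w10.png

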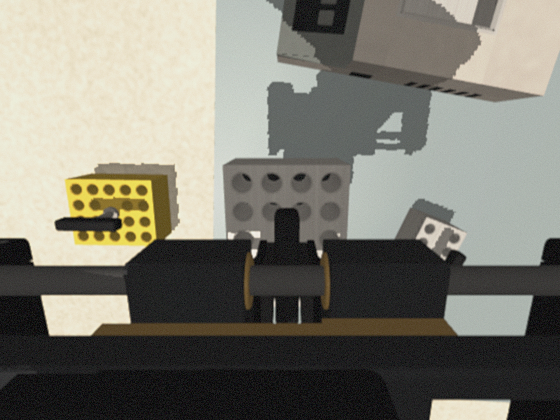

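The block is held by its bar (about 5.7 N of weight) with its front edge square in the image at (223–350, 160). I now turn −9.5° and hover beside the well so block and well show in one picture.

Call:
move_arm(jaw=[255, 255, 255, 255, 255], slide=[[0, 0, 0], [0, 0, 0], [2, 2.3, 0], [2, 2.3, 0], [2, 2.3, 0]], dr=[[0, 0, 4.7], [0, 0, 4.8], [0, 0, 0], [0, 0, 0], [0, 0, 0]])

```text
time: 19.05
position: [0.4857, -0.2178, 0.2298]
tool_rot: [-2.325, -2.108, 0.003]
ft_force: [0.3, -0.4, -6.5]
grip_width: 0.13
```

Call:
move_arm(jaw=[255, 255, 255, 255, 255], slide=[[2, 2.3, 0], [2, 2.1, 0], [0, 0, 0], [0, 0, 0], [0, 0, 0]], dr=[[0, 0, 0], [0, 0, 0], [0, 0, 0], [0, 0, 0], [0, 0, 0]])

```text
time: 19.55
position: [0.5323, -0.1843, 0.2305]
tool_rot: [-2.327, -2.108, 0.004]
ft_force: [-0.4, -0.5, -5.6]
grip_width: 0.129
```

Run:
```python
from h import *
s,im,d=snap('wrist','w11.png');np.savez('/tmp/w11.npz',im=im,d=d,p=s['position'],r=s['tool_rot'])
go([.5455,-.052,.24],-5.55)
st,imt,dt=snap('top','t11.png');np.savez('/tmp/t11.npz',im=imt,d=dt)
go([.5455,-.052,.24],-5.55)
```

```text
t 19.6 pos [ 0.5324 -0.1844  0.231 ] z-axis [-1.9e-03 -1.0e-04 -1.0e+00] grip 0.128 f [ 0.1 -0.2 -5.8]
tool y ang -5.68
dr z -0.13
slide now [ 1.331e+01 -1.000e-02 -9.000e-01] after turn [13.31  0.02 -0.9 ]
tilt fix deg [-0.11  0.02  0.  ]
t 19.65 pos [ 0.5327 -0.1844  0.2314] z-axis [-1.e-03  2.e-04 -1.e+00] grip 0.13 f [ 0.1 -0.4 -5.6]
tool y ang -5.68
dr z -0.13
slide now [13.3  -0.04 -0.86] after turn [13.3  -0.   -0.86]
tilt fix deg [-0.06 -0.01  0.  ]
```

View pics/w11.png

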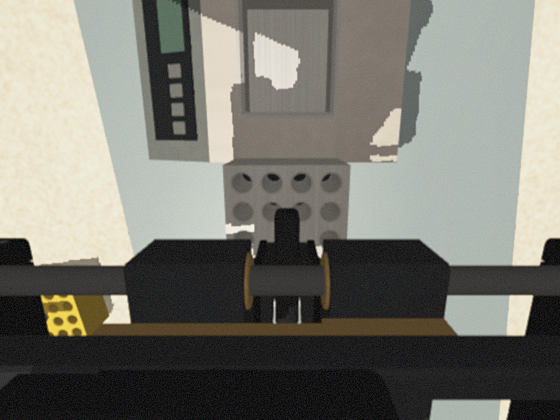

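The well mouth is at (243–335, 0–115), empty, and the block's far edge is at row 160. I crop it for edge pixels.

Run:
```python
from h import *
z=np.load('/tmp/w11.npz');im=z['im']
a=cv2.resize(im[0:180,205:365],None,fx=4.9,fy=3.3,interpolation=cv2.INTER_CUBIC)
b=cv2.convertScaleAbs(a,alpha=1.6,beta=0);cv2.imwrite('pics/well2.png',b[:,:,::-1])
g=cv2.GaussianBlur(cv2.cvtColor(im,cv2.COLOR_RGB2GRAY),(3,3),0).astype(int)
for r in(75,95,105): print(r,g[r,232:262].tolist(),'|',g[r,318:345].tolist())
print('col',[g[105:125,c].tolist() for c in(265,290,315)])
```

```text
75 [219, 219, 218, 218, 218, 218, 218, 210, 183, 154, 148, 144, 119, 93, 81, 81, 94, 115, 126, 126, 124, 123, 129, 158, 198, 218, 219, 212, 201, 192] | [123, 124, 126, 127, 127, 125, 125, 121, 107, 90, 82, 81, 86, 97, 104, 106, 110, 116, 119, 120, 121, 122, 123, 123, 123, 122, 122]
95 [121, 122, 122, 123, 124, 123, 122, 121, 118, 113, 108, 105, 100, 90, 82, 82, 90, 106, 121, 126, 126, 125, 125, 126, 126, 125, 125, 124, 124, 126] | [124, 124, 123, 124, 125, 124, 124, 114, 96, 85, 82, 85, 95, 103, 107, 111, 116, 119, 120, 120, 120, 120, 121, 121, 121, 122, 122]
105 [126, 118, 120, 120, 120, 121, 121, 121, 118, 113, 108, 105, 101, 93, 85, 80, 84, 99, 118, 126, 126, 125, 125, 125, 126, 126, 125, 125, 125, 126] | [125, 124, 122, 123, 123, 123, 118, 106, 92, 83, 81, 88, 99, 105, 107, 111, 117, 121, 122, 121, 120, 120, 120, 119, 119, 120, 119]
col [[125, 125, 125, 124, 124, 125, 122, 116, 112, 113, 116, 119, 120, 121, 121, 120, 120, 121, 121, 120], [125, 124, 124, 125, 125, 124, 120, 114, 111, 111, 115, 119, 120, 120, 121, 122, 122, 122, 122, 122], [124, 123, 124, 124, 122, 121, 119, 115, 111, 111, 114, 116, 118, 119, 121, 121, 122, 122, 123, 124]]
```

View pics/well2.png

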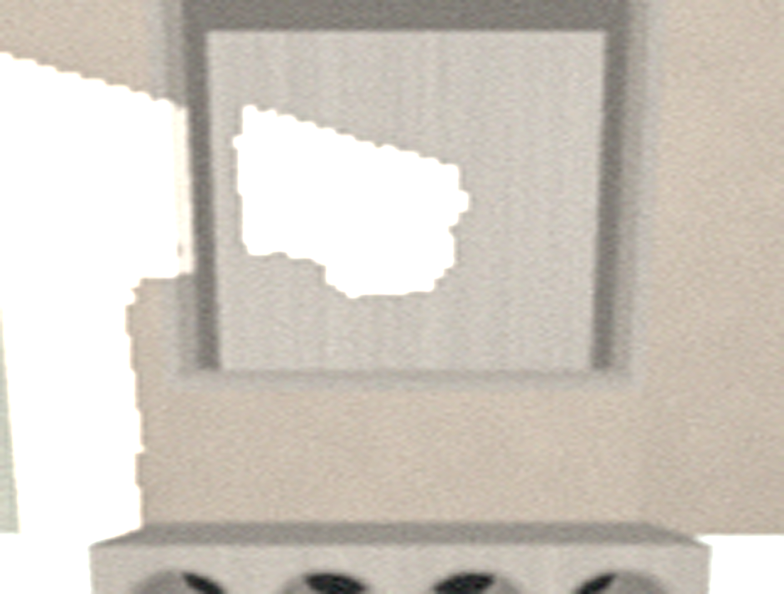

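Run:
```python
from h import *
z=np.load('/tmp/w11.npz');im,d=z['im'],z['d'];s=dict(position=z['p'],tool_rot=z['r'])
p=camera_params('wrist');K=p['K'];E=p['tool_from_camera']
W=cloud('wrist',d,s);T=R.from_rotvec(s['tool_rot']).as_matrix();Q=(W-s['position'])@T
def pt(u,v,zp):
    r=E[:3,:3]@np.array([(u-K[0,2])/K[0,0],-(v-K[1,2])/K[1,1],-1]);o=E[:3,3];return (o+r*(zp-o[2])/r[2]).round(4)
zd=np.nanmedian(Q[125:150,250:320,2]);print('deck tool z',zd,'plane slope',np.nanmedian(Q[130:150,215:225,2]),np.nanmedian(Q[130:150,360:380,2]))
for nm,l,r,v,zz in(('outer105',240.5,334.5,105,zd),('outer75',239.5,335.8,75,zd),('inner105',245,329.7,105,zd+.003),('inner75',244,330.7,75,zd+.003)):
    a,b=pt(l,v,zz),pt(r,v,zz);print(nm,a,b,'mid',(a+b)/2,'w',b[1]-a[1])
print('near outer',pt(265,115.3,zd),pt(290,115.3,zd),pt(315,115.3,zd),'near inner',pt(290,111.3,zd+.003))
g=cv2.GaussianBlur(cv2.cvtColor(im,cv2.COLOR_RGB2GRAY),(3,3),0).astype(int)
print([g[152:172,c].tolist() for c in(240,260,310,330)]); print(g[185,215:232].tolist(),g[185,342:356].tolist())
zb=np.nanmedian(Q[190:205,222:230,2]);m=np.isfinite(Q[...,0])&(np.abs(Q[...,2]-zb)<.002)&(np.abs(Q[...,1])<.05);m[240:]=0
print('block top z',zb); 
for v in(175,185,195):
    c=np.where(m[v])[0];print(v,c.min(),c.max(),Q[v,c.min(),:2].round(4),Q[v,c.max(),:2].round(4))
print('front edge x',[Q[np.where(m[:,c])[0].min(),c,0].round(4) for c in(232,252,262,320,342)],np.where(m[:,262])[0].min())
```

```text
deck tool z 0.14290313927211667 plane slope 0.14284135751133037 0.1426699304397697
outer105 [ 0.0899 -0.0428  0.1429] [0.09   0.0439 0.1429] mid [0.08995 0.00055 0.1429 ] w 0.0867
outer75 [ 0.1156 -0.0428  0.1429] [0.1157 0.0441 0.1429] mid [0.11565 0.00065 0.1429 ] w 0.0869
inner105 [ 0.0901 -0.039   0.1459] [0.0902 0.0399 0.1459] mid [0.09015 0.00045 0.1459 ] w 0.0789
inner75 [ 0.116  -0.0391  0.1459] [0.1161 0.0398 0.1459] mid [0.11605 0.00035 0.1459 ] w 0.0789
near outer [ 0.0808 -0.0203  0.1429] [0.0808 0.0029 0.1429] [0.0809 0.0261 0.1429] near inner [0.0845 0.0029 0.1459]
[[118, 119, 119, 118, 117, 113, 104, 96, 91, 90, 92, 94, 99, 110, 118, 122, 122, 121, 121, 116], [119, 119, 119, 119, 118, 112, 102, 95, 93, 93, 92, 93, 99, 111, 121, 125, 125, 124, 123, 123], [120, 120, 120, 121, 119, 112, 102, 94, 92, 92, 92, 93, 101, 113, 120, 122, 122, 122, 122, 123], [121, 120, 120, 121, 121, 114, 103, 95, 93, 93, 92, 95, 103, 113, 121, 124, 123, 123, 121, 116]]
[202, 204, 204, 203, 204, 204, 204, 195, 169, 140, 125, 121, 120, 119, 118, 115, 107] [111, 116, 117, 118, 118, 119, 127, 152, 179, 191, 193, 193, 193, 193]
block top z 0.02440831060387765
175 223 349 [ 0.0416 -0.0381] [0.0416 0.0372]
185 224 349 [ 0.0355 -0.0379] [0.0356 0.0374]
195 224 348 [ 0.0292 -0.0383] [0.0295 0.0371]
front edge x [np.float64(0.0474), np.float64(0.0474), np.float64(0.0474), np.float64(0.0475), np.float64(0.0475)] 165
```

In the same frame the block centre is at tool (0.0004, −0.0004) and the well centre at (0.1326, 0.0005), with yaw within 0.1°. So I shift 13.2 cm along x and 0.1 cm along y.

Call:
move_arm(jaw=[255, 255, 255, 255, 255], slide=[[3.3, 0.1, 0], [3.3, 0, 0], [3.3, 0, 0], [3.3, 0, 0], [0, 0, 0]], dr=[[0, 0, 0], [0, 0, 0], [0, 0, 0], [0, 0, 0], [0, 0, 0]])

```text
time: 20.15
position: [0.5478, -0.0452, 0.2316]
tool_rot: [-2.315, -2.118, -0.005]
ft_force: [-0.0, 0.5, -6.3]
grip_width: 0.134
```

Call:
move_arm(jaw=[255, 255, 255, 255, 255], slide=[[0, 0, 2], [0, 0, 2], [0, 0, 1.5], [0, 0, 0], [0, 0, 0]], dr=[[0, 0, 0], [0, 0, 0], [0, 0, 0], [0, 0, 0], [0, 0, 0]])

```text
time: 20.65
position: [0.5476, -0.0525, 0.1772]
tool_rot: [2.327, 2.11, 0.0]
ft_force: [0.2, 0.8, -5.9]
grip_width: 0.133
```

Run:
```python
from h import *
go([.5455,-.052,.16],-5.55)
s,im,d=snap('wrist','w12.png');np.savez('/tmp/w12.npz',im=im,d=d,p=s['position'],r=s['tool_rot'])
go([.5455,-.052,.16],-5.55)
st,imt,dt=snap('top','t12.png');ss,ims,ds=snap('side')
a=cv2.resize(ims[160:270,260:390],None,fx=6,fy=5.4,interpolation=cv2.INTER_CUBIC);cv2.imwrite('pics/s12.png',a[:,:,::-1])
go([.5455,-.052,.16],-5.55)
```

```text
t 20.65 pos [ 0.5476 -0.0525  0.1772] z-axis [ 2.e-04  0.e+00 -1.e+00] grip 0.133 f [ 0.2  0.8 -5.9]
tool y ang -5.61
dr z -0.06
slide now [ 0.03 -0.21  1.72] after turn [ 0.03 -0.21  1.72]
tilt fix deg [ 0.01 -0.    0.  ]
t 20.7 pos [ 0.5482 -0.0525  0.1778] z-axis [ 1.4e-03  1.0e-04 -1.0e+00] grip 0.134 f [ 0.4  0.3 -5.6]
tool y ang -5.6
dr z -0.05
slide now [ 0.02 -0.27  1.78] after turn [ 0.02 -0.27  1.78]
tilt fix deg [ 0.08 -0.01  0.  ]
t 20.8 pos [ 0.5484 -0.0523  0.1781] z-axis [ 2.1e-03  3.0e-04 -1.0e+00] grip 0.136 f [ 0.3 -0.1 -6. ]
tool y ang -5.58
dr z -0.03
slide now [-0.   -0.3   1.81] after turn [-0.   -0.3   1.81]
tilt fix deg [ 0.12 -0.03  0.  ]
```

View pics/w12.png

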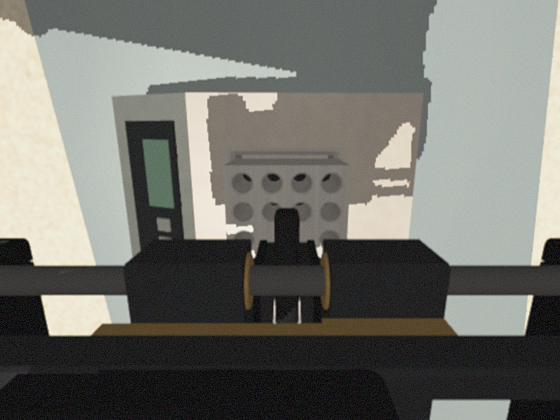

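View pics/s12.png

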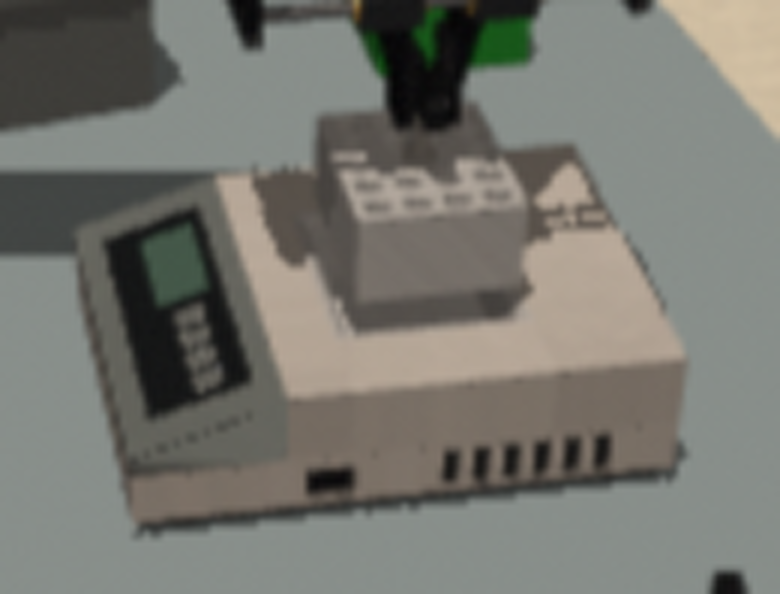

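Run:
```python
from h import *
z=np.load('/tmp/w12.npz');im,d=z['im'],z['d']
a=cv2.resize(im[140:190,210:365],None,fx=5,fy=8,interpolation=cv2.INTER_CUBIC);a=cv2.convertScaleAbs(a,alpha=1.6);cv2.imwrite('pics/w12c.png',a[:,:,::-1])
g=cv2.GaussianBlur(cv2.cvtColor(im,cv2.COLOR_RGB2GRAY),(3,3),0).astype(int)
for r in(154,156,158,160): print(r,g[r,222:246].tolist(),'|',g[r,326:354].tolist())
print([g[146:168,c].tolist() for c in(255,285,315)])
```

```text
154 [122, 120, 120, 121, 121, 120, 118, 117, 113, 108, 106, 106, 104, 100, 96, 94, 95, 95, 96, 99, 105, 108, 108, 108] | [106, 103, 98, 96, 96, 95, 96, 98, 101, 104, 106, 109, 113, 116, 117, 118, 119, 119, 119, 121, 121, 120, 121, 121, 121, 121, 121, 121]
156 [121, 122, 122, 122, 121, 119, 119, 118, 113, 108, 105, 105, 103, 95, 86, 83, 82, 82, 86, 98, 112, 120, 121, 121] | [118, 109, 95, 85, 81, 81, 85, 92, 101, 105, 107, 110, 115, 117, 117, 118, 120, 120, 120, 121, 121, 121, 121, 122, 122, 122, 121, 122]
158 [122, 122, 123, 123, 123, 119, 117, 116, 112, 107, 105, 104, 101, 95, 90, 88, 88, 87, 90, 97, 105, 110, 111, 110] | [109, 103, 93, 88, 86, 87, 89, 93, 97, 99, 100, 102, 106, 111, 114, 116, 118, 120, 120, 120, 120, 120, 121, 121, 121, 122, 122, 121]
160 [122, 121, 121, 123, 122, 120, 117, 113, 108, 103, 99, 96, 95, 94, 93, 93, 93, 93, 93, 93, 93, 94, 94, 93] | [94, 94, 94, 93, 93, 94, 95, 94, 94, 93, 93, 93, 93, 96, 100, 106, 111, 115, 118, 120, 121, 122, 122, 122, 123, 123, 122, 122]
[[121, 120, 118, 117, 112, 106, 102, 103, 109, 116, 121, 119, 109, 98, 92, 92, 93, 94, 100, 111, 120, 123], [122, 120, 118, 117, 113, 106, 101, 102, 107, 115, 120, 118, 109, 99, 94, 94, 93, 96, 102, 113, 122, 125], [123, 120, 118, 116, 112, 106, 100, 99, 105, 114, 120, 119, 110, 100, 95, 93, 93, 94, 100, 111, 121, 124]]
```

View pics/w12c.png

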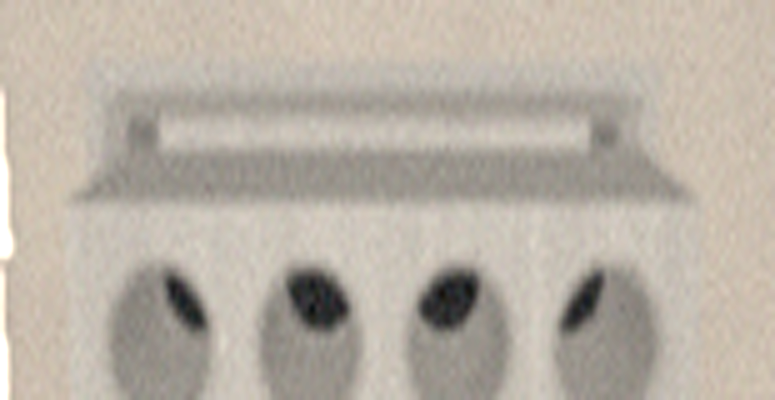

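Run:
```python
from h import *
z=np.load('/tmp/w12.npz');im,d=z['im'],z['d'];s=dict(position=z['p'],tool_rot=z['r'])
p=camera_params('wrist');K=p['K'];E=p['tool_from_camera']
W=cloud('wrist',d,s);T=R.from_rotvec(s['tool_rot']).as_matrix();Q=(W-s['position'])@T
def pt(u,v,zp):
    r=E[:3,:3]@np.array([(u-K[0,2])/K[0,0],-(v-K[1,2])/K[1,1],-1]);o=E[:3,3];return (o+r*(zp-o[2])/r[2]).round(4)
zd=np.nanmedian(Q[110:140,240:340,2]);print('deck',zd)
for l,r,v,zz in((230,338,156,zd),(235.2,333.3,156,zd+.003),(235.2,333.3,154,zd+.003)):
    a,b=pt(l,v,zz),pt(r,v,zz);print(a,b,'mid',(a+b)/2,b[1]-a[1])
print('far outer',pt(285,148,zd),'inner',pt(285,150.5,zd+.003))
zb=np.nanmedian(Q[190:205,226:234,2]);m=np.isfinite(Q[...,0])&(np.abs(Q[...,2]-zb)<.002)&(np.abs(Q[...,1])<.05);m[240:]=0
print(zb)
for v in(170,175,185,195):
    c=np.where(m[v])[0];print(v,c.min(),c.max(),Q[v,c.min(),:2].round(4),Q[v,c.max(),:2].round(4))
print([Q[np.where(m[:,c])[0].min(),c,0].round(4) for c in(232,252,262,320,342)])
# bottom edge of the far face
P=Q[m==0]
zbot=zb+.05
print('bottom far edge at row~158.2',pt(285,158.2,zbot), 'top edge row 164.7',pt(285,164.7,zb))
```

```text
deck 0.08963091690796327
[ 0.0476 -0.0451  0.0896] [0.0477 0.0406 0.0896] mid [ 0.04765 -0.00225  0.0896 ] 0.0857
[ 0.0474 -0.0414  0.0926] [0.0475 0.0373 0.0926] mid [ 0.04745 -0.00205  0.0926 ] 0.07869999999999999
[ 0.049  -0.0414  0.0926] [0.0491 0.0372 0.0926] mid [ 0.04905 -0.0021   0.0926 ] 0.0786
far outer [ 0.0539 -0.0015  0.0896] inner [ 0.0518 -0.0015  0.0926]
0.024177525633792878
170 223 350 [ 0.0446 -0.0379] [0.0445 0.0378]
175 223 349 [ 0.0415 -0.0382] [0.0415 0.0373]
185 224 349 [ 0.0354 -0.038 ] [0.0354 0.0377]
195 224 348 [ 0.0294 -0.0382] [0.0296 0.0371]
[np.float64(0.0469), np.float64(0.047), np.float64(0.0473), np.float64(0.0474), np.float64(0.0474)]
bottom far edge at row~158.2 [ 0.0473 -0.0014  0.0742] top edge row 164.7 [ 0.0477 -0.0011  0.0242]
```

From this picture the well is 1.8 mm to the tool's −y and about 1 mm to +x (the near-edge and far-edge estimates differ, so I take the mean). I correct and go down to just above the mouth.

Call:
move_arm(jaw=[255, 255, 255, 255, 255], slide=[[0.1, -0.2, 0], [0, 0, 0.5], [0, 0, 0.3], [0, 0, 0], [0, 0, 0]], dr=[[0, 0, 0], [0, 0, 0], [0, 0, 0], [0, 0, 0], [0, 0, 0]])

```text
time: 21.3
position: [0.5456, -0.0509, 0.1688]
tool_rot: [-2.327, -2.111, 0.0]
ft_force: [-0.9, -0.5, -5.9]
grip_width: 0.129
```

Run:
```python
from h import *
go([.5455,-.052,.16],-5.55)
s,im,d=snap('wrist');np.savez('/tmp/w13.npz',im=im,d=d,p=s['position'],r=s['tool_rot'])
a=cv2.resize(im[140:190,210:365],None,fx=5,fy=8,interpolation=cv2.INTER_CUBIC);a=cv2.convertScaleAbs(a,alpha=1.6);cv2.imwrite('pics/w13c.png',a[:,:,::-1])
g=cv2.GaussianBlur(cv2.cvtColor(im,cv2.COLOR_RGB2GRAY),(3,3),0).astype(int)
for r in(155,157,158,160): print(r,g[r,222:246].tolist(),'|',g[r,326:354].tolist())
print([g[146:168,c].tolist() for c in(255,285,315)])
go([.5455,-.052,.16],-5.55)
```

```text
t 21.3 pos [ 0.5456 -0.0509  0.1688] z-axis [-3.e-04 -1.e-04 -1.e+00] grip 0.129 f [-0.9 -0.5 -5.9]
tool y ang -5.57
dr z -0.02
slide now [-0.11  0.    0.88] after turn [-0.11  0.    0.88]
tilt fix deg [-0.02  0.01  0.  ]
155 [122, 122, 123, 123, 122, 120, 118, 117, 116, 112, 108, 107, 104, 101, 101, 102, 101, 101, 100, 101, 101, 102, 102, 101] | [100, 100, 100, 100, 101, 100, 99, 100, 101, 101, 101, 102, 102, 102, 106, 109, 110, 113, 117, 118, 119, 119, 120, 120, 120, 120, 120, 121]
157 [123, 123, 122, 121, 121, 120, 118, 117, 116, 113, 108, 105, 105, 104, 100, 97, 94, 93, 94, 94, 98, 104, 108, 109] | [106, 106, 105, 104, 104, 101, 98, 95, 94, 95, 95, 96, 99, 103, 106, 108, 111, 115, 117, 118, 119, 119, 120, 119, 118, 119, 120, 121]
158 [123, 122, 122, 121, 121, 121, 118, 117, 117, 114, 108, 104, 103, 102, 98, 93, 91, 91, 91, 91, 95, 102, 106, 107] | [104, 104, 105, 104, 102, 99, 94, 92, 92, 92, 92, 94, 97, 101, 105, 108, 111, 115, 117, 117, 117, 118, 120, 120, 119, 119, 120, 121]
160 [122, 121, 122, 122, 123, 122, 118, 114, 111, 107, 102, 97, 95, 95, 94, 93, 93, 93, 95, 95, 94, 94, 94, 93] | [94, 94, 95, 95, 94, 94, 94, 94, 93, 93, 93, 93, 94, 96, 98, 101, 106, 111, 115, 117, 118, 119, 120, 120, 120, 121, 122, 122]
[[122, 120, 120, 120, 118, 117, 115, 111, 104, 100, 102, 107, 105, 98, 93, 92, 92, 94, 100, 111, 120, 124], [124, 124, 123, 121, 119, 118, 116, 111, 105, 101, 103, 107, 106, 99, 93, 92, 93, 96, 102, 113, 123, 126], [122, 123, 123, 120, 119, 118, 115, 111, 105, 100, 102, 106, 105, 98, 94, 93, 93, 94, 100, 111, 120, 124]]
t 21.35 pos [ 0.5457 -0.0509  0.1689] z-axis [ 0. -0. -1.] grip 0.134 f [ 0.8  0.6 -5.6]
tool y ang -5.57
dr z -0.02
slide now [-0.11 -0.01  0.89] after turn [-0.11 -0.01  0.89]
tilt fix deg [ 0.  0. -0.]
```

View pics/w13c.png

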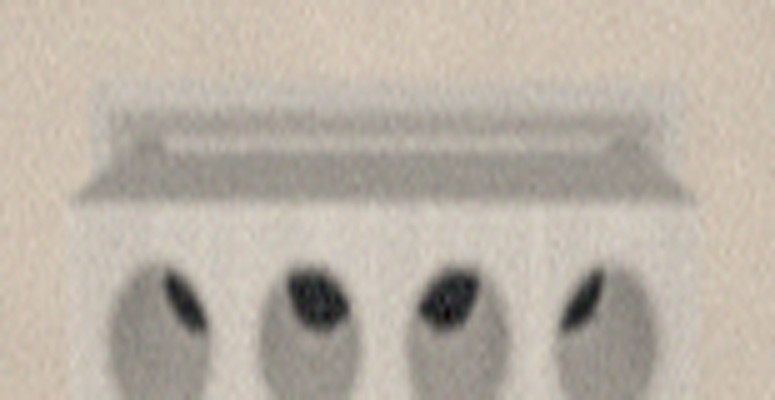

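Run:
```python
from h import *
p=camera_params('wrist');K=p['K'];E=p['tool_from_camera']
z=np.load('/tmp/w13.npz');d=z['d'];s=dict(position=z['p'],tool_rot=z['r'])
W=cloud('wrist',d,s);T=R.from_rotvec(s['tool_rot']).as_matrix();Q=(W-s['position'])@T
def pt(u,v,zp):
    r=E[:3,:3]@np.array([(u-K[0,2])/K[0,0],-(v-K[1,2])/K[1,1],-1]);o=E[:3,3];return (o+r*(zp-o[2])/r[2]).round(4)
zd=np.nanmedian(Q[110:140,240:340,2]);print(zd)
print('far outer',pt(286,150.3,zd),'inner',pt(286,153.3,zd+.003),'block bottom',pt(286,158.7,.0742),'top',pt(286,164.7,.0242))
print('y',pt(231,157.5,zd)[1],pt(342.3,157.5,zd)[1],pt(223.5,170,.0242)[1],pt(349.7,170,.0242)[1])
```

```text
0.08117422700385234
far outer [ 0.0526 -0.0007  0.0812] inner [ 0.0502 -0.0007  0.0842] block bottom [ 0.0469 -0.0006  0.0742] top [ 0.0477 -0.0005  0.0242]
y -0.0429 0.0425 -0.0377 0.0374
```

The sides are centred within 0.3 mm. Along the insertion y the estimates bracket the present position by ±1.5 mm, which the chamfer allows. I lower slowly and watch the forces.

Call:
move_arm(jaw=[255, 255, 255, 255, 255], slide=[[0, 0, 0.3], [0, 0, 0.2], [0, 0, 0.2], [0, 0, 0.2], [0, 0, 0]], dr=[[0, 0, 0], [0, 0, 0], [0, 0, 0], [0, 0, 0], [0, 0, 0]])

```text
time: 21.85
position: [0.5454, -0.0508, 0.1596]
tool_rot: [-2.326, -2.111, 0.001]
ft_force: [0.2, -0.5, -5.8]
grip_width: 0.131
```

Call:
move_arm(jaw=[255, 255, 255], slide=[[0, 0, 0.2], [0, 0, 0.1], [0, 0, 0]], dr=[[0, 0, 0], [0, 0, 0], [0, 0, 0]])

```text
time: 22.15
position: [0.5457, -0.0509, 0.1568]
tool_rot: [2.327, 2.111, -0.0]
ft_force: [-0.2, -0.7, -6.2]
grip_width: 0.134
```

The block is past the chamfer (bottom about 5 mm below the deck) with no contact force. Continuing.

Call:
move_arm(jaw=[255, 255, 255, 255, 255], slide=[[0, 0, 0.2], [0, 0, 0.2], [0, 0, 0.2], [0, 0, 0.2], [0, 0, 0]], dr=[[0, 0, 0], [0, 0, 0], [0, 0, 0], [0, 0, 0], [0, 0, 0]])

```text
time: 22.65
position: [0.5455, -0.0509, 0.1485]
tool_rot: [-2.327, -2.111, 0.001]
ft_force: [-0.1, -0.5, -6.2]
grip_width: 0.13
```

Call:
move_arm(jaw=[255, 255, 255, 255, 255], slide=[[0, 0, 0.3], [0, 0, 0.3], [0, 0, 0.3], [0, 0, 0.3], [0, 0, 0]], dr=[[0, 0, 0], [0, 0, 0], [0, 0, 0], [0, 0, 0], [0, 0, 0]])

```text
time: 23.15
position: [0.5454, -0.0509, 0.1364]
tool_rot: [-2.326, -2.111, 0.001]
ft_force: [-0.5, -0.8, -6.5]
grip_width: 0.132
```

Call:
move_arm(jaw=[255, 255, 255, 255, 255], slide=[[0, 0, 0.3], [0, 0, 0.3], [0, 0, 0.3], [0, 0, 0], [0, 0, 0]], dr=[[0, 0, 0], [0, 0, 0], [0, 0, 0], [0, 0, 0], [0, 0, 0]])

```text
time: 23.65
position: [0.5455, -0.0509, 0.1277]
tool_rot: [-2.326, -2.111, 0.001]
ft_force: [0.5, -2.0, -6.2]
grip_width: 0.131
```

Call:
move_arm(jaw=[255, 255, 255, 255, 255], slide=[[0, 0, 0.1], [0, 0, 0.1], [0, 0, 0.1], [0, 0, 0.1], [0, 0, 0]], dr=[[0, 0, 0], [0, 0, 0], [0, 0, 0], [0, 0, 0], [0, 0, 0]])

```text
time: 24.15
position: [0.5458, -0.0509, 0.1239]
tool_rot: [2.327, 2.111, 0.0]
ft_force: [-0.2, -2.0, -5.8]
grip_width: 0.131
```

Call:
move_arm(jaw=[255, 255, 255], slide=[[0, 0, 0.1], [0, 0, 0.05], [0, 0, 0]], dr=[[0, 0, 0], [0, 0, 0], [0, 0, 0]])

```text
time: 24.45
position: [0.5458, -0.0509, 0.1224]
tool_rot: [2.327, 2.111, 0.0]
ft_force: [0.2, -1.7, -5.3]
grip_width: 0.133
```

Call:
move_arm(jaw=[255, 255], slide=[[0, 0, 0.05], [0, 0, 0]], dr=[[0, 0, 0], [0, 0, 0]])

```text
time: 24.65
position: [0.5458, -0.0511, 0.1221]
tool_rot: [2.327, 2.111, 0.0]
ft_force: [-0.3, -2.5, -4.1]
grip_width: 0.131
```

Call:
move_arm(jaw=[255, 255], slide=[[0, 0, 0.05], [0, 0, 0]], dr=[[0, 0, 0], [0, 0, 0]])

```text
time: 24.85
position: [0.5458, -0.0512, 0.122]
tool_rot: [2.327, 2.111, 0.0]
ft_force: [-1.7, -3.1, -0.4]
grip_width: 0.132
```

The floor is reached: z has stopped at 0.122 as expected and the weight is coming off the wrist. There is a slight −y wall force, so I ease back 1 mm and press lightly.

Call:
move_arm(jaw=[255, 255, 255], slide=[[-0.1, 0, 0], [0, 0, 0.05], [0, 0, 0]], dr=[[0, 0, 0], [0, 0, 0], [0, 0, 0]])

```text
time: 25.15
position: [0.5458, -0.0516, 0.1218]
tool_rot: [-2.326, -2.111, -0.002]
ft_force: [-4.1, -2.6, 5.7]
grip_width: 0.13
```

Run:
```python
from h import *
ss,ims,ds=snap('side')
a=cv2.resize(ims[160:270,260:390],None,fx=6,fy=5.4,interpolation=cv2.INTER_CUBIC);cv2.imwrite('pics/s14.png',a[:,:,::-1])
s,im,d=snap('wrist','w14.png');W=cloud('wrist',d,s)
print('block top - deck', np.nanmedian(W[178:182,230:345,2]),[np.nanmedian(W[r:r+6,250:320,2]).round(4) for r in range(110,200,8)])
g=get_state();print(g['ft_force'],g['position'])
```

```text
block top - deck 0.07304484916586193 [np.float64(0.0876), np.float64(0.0876), np.float64(0.0877), np.float64(0.0877), np.float64(0.0876), np.float64(0.0876), np.float64(0.0862), np.float64(0.0976), np.float64(0.0969), np.float64(0.0862), np.float64(0.0974), np.float64(0.0975)]
[-3.53034424 -2.68208311  5.12032564] [ 0.54580652 -0.05161347  0.1217513 ]
```

View pics/w14.png

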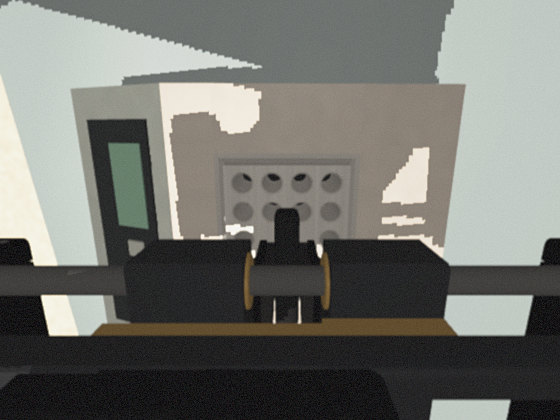

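View pics/s14.png

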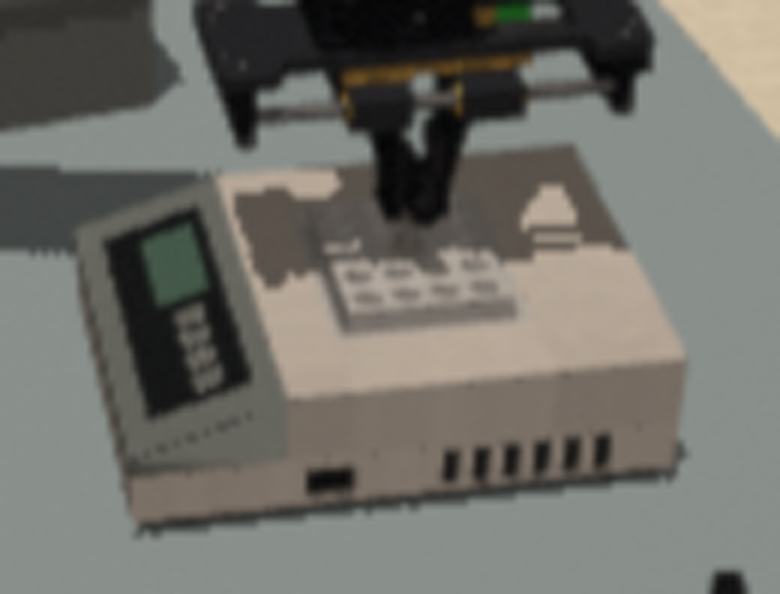

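The block top is 9.9 mm above the deck, so it is fully seated, with an even border in the picture. I release and rise straight up.

Call:
move_arm(jaw=[255, 215, 180, 140, 125], slide=[[0, 0, -0.05], [0, 0, 0], [0, 0, 0], [0, 0, 0], [0, 0, 0]], dr=[[0, 0, 0], [0, 0, 0], [0, 0, 0], [0, 0, 0], [0, 0, 0]], force=10)

```text
time: 25.75
position: [0.5458, -0.0514, 0.1214]
tool_rot: [-2.326, -2.111, -0.001]
ft_force: [0.8, -0.6, 0.0]
grip_width: 0.343
```

Call:
move_arm(jaw=[125, 125, 125, 125, 125], slide=[[0, 0, 0], [0, 0, 0], [0, 0, -1], [0, 0, -2], [0, 0, -3]], dr=[[0, 0, 0], [0, 0, 0], [0, 0, 0], [0, 0, 0], [0, 0, 0]])

```text
time: 26.25
position: [0.5446, -0.0519, 0.1815]
tool_rot: [-2.326, -2.11, 0.003]
ft_force: [-0.0, -0.8, 0.2]
grip_width: 0.505
```

Call:
move_arm(jaw=[125, 125, 125, 125, 125], slide=[[0, 0, -4], [0, 0, -4], [-4, 0, 0], [-4, 0, 0], [-4, 0, 0]], dr=[[0, 0, 0], [0, 0, 0], [0, 0, 0], [0, 0, 0], [0, 0, 0]])

```text
time: 26.75
position: [0.5341, -0.1725, 0.2629]
tool_rot: [2.325, 2.112, 0.003]
ft_force: [0.7, 0.5, -0.6]
grip_width: 0.506
```

Call:
move_arm(jaw=[125, 125, 125], slide=[[0, 0, 0], [0, 0, 0], [0, 0, 0]], dr=[[0, 0, 0], [0, 0, 0], [0, 0, 0]])

```text
time: 27.05
position: [0.5343, -0.1701, 0.2617]
tool_rot: [-2.325, -2.112, -0.001]
ft_force: [-0.4, 0.3, -0.5]
grip_width: 0.509
```

Run:
```python
from h import *
s,im,d=snap('wrist','w15.png');W=cloud('wrist',d,s)
st,imt,dt=snap('top','t15.png');Wt=cloud('top',dt)
snap('side','s15.png')
go([.5455,-.052,.3],-5.55)
c=np.array([.5457,-.0517])
for n,X in(('wrist',W),('top',Wt)):
    r=np.hypot(X[...,0]-c[0],X[...,1]-c[1])
    for nm,a,b in(('deck',.080,.0905),('btop',.093,.103),('bar',.135,.155)):
        m=np.isfinite(r)&(r<.075)&(X[...,2]>a)&(X[...,2]<b)
        if m.sum()>20:
            P=X[m]
            if nm=='btop': A=np.c_[P[:,:2]-c,np.ones(len(P))];print('slope',np.linalg.lstsq(A,P[:,2],rcond=None)[0].round(4))
            print(n,nm,m.sum(),np.median(P[:,2]).round(4),cv2.minAreaRect(P[:,:2].astype(np.float32)))
def box(W,win,zlo,zhi,nm):
    c0,c1,r0,r1=win;P=W[r0:r1,c0:c1].reshape(-1,3);m=(P[:,2]>zlo)&(P[:,2]<zhi);P=P[m];print(nm,cv2.minAreaRect(P[:,:2].astype(np.float32)))
box(Wt,(360,408,138,175),.04,.06,'narrow top');box(Wt,(100,180,90,150),.05,.12,'rack');box(Wt,(415,460,140,185),.03,.14,'bottle')
```

```text
t 27.2 pos [ 0.5344 -0.1698  0.2614] z-axis [-0.e+00  5.e-04 -1.e+00] grip 0.512 f [ 0.1 -0.9  0. ]
tool y ang -5.42
dr z 0.13
slide now [11.83 -0.   -3.85] after turn [11.83 -0.03 -3.85]
tilt fix deg [-0.   -0.03  0.  ]
wrist deck 10769 0.0875 ((0.5454299449920654, -0.055093325674533844), (0.14254601299762726, 0.14980082213878632), 84.19302368164062)
slope [-0.0007 -0.0022  0.0975]
wrist btop 5201 0.0975 ((0.5452658534049988, -0.051244959235191345), (0.09358753263950348, 0.07624942809343338), 84.48678588867188)
wrist bar 1110 0.1472 ((0.5450918078422546, -0.05162893608212471), (0.05928483605384827, 0.011270565912127495), 85.01447296142578)
top deck 1006 0.0853 ((0.5545645952224731, -0.02854287624359131), (0.09987593442201614, 0.14902129769325256), 68.57904815673828)
slope [-0.0013 -0.0065  0.096 ]
top btop 432 0.0958 ((0.5451045632362366, -0.045967232435941696), (0.08182644844055176, 0.07719019800424576), 83.6021728515625)
top bar 133 0.1445 ((0.5439932346343994, -0.051623161882162094), (0.05942061170935631, 0.013207398355007172), 85.00214385986328)
narrow top ((0.5791225433349609, -0.3427072763442993), (0.09093274176120758, 0.05398476868867874), 73.76435852050781)
rack ((0.6801775693893433, 0.32232123613357544), (0.17039702832698822, 0.09090528637170792), 84.60094451904297)
bottle ((0.5483508706092834, -0.47101661562919617), (0.06449897587299347, 0.05414249002933502), 30.109601974487305)
```

View pics/w15.png

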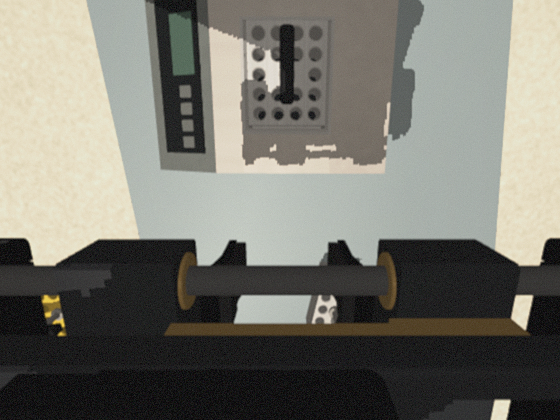

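View pics/s15.png

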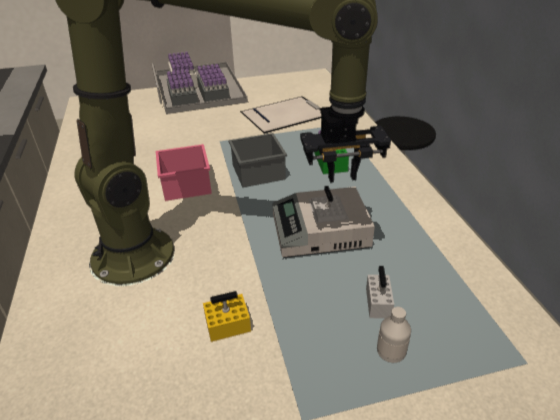

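View pics/t15.png

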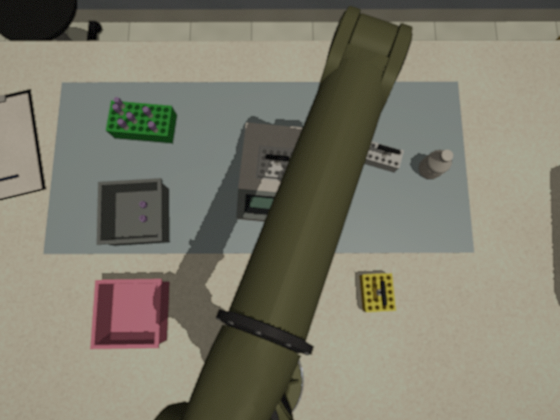

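The block is seated flat (slope below 0.25°, 10 mm proud), both caps are in the grey tub at (143,204) and (143,218), and the bystanders haven't moved. The gripper is clear of everything.

```bash
python3 -c "
from bench import *
print(close_job())"
```

```text
the job is handed in; nothing more can be done
None
```

The heater is ready and the job was handed in at about 27 s. Both lilac caps went into the grey tub, the deck cap first and then the one in the well. I then picked up the white wide block by its handle, turned it to match the well and lowered it slowly until the wrist felt the floor. I let go and backed off.

**Last checks:**
- **Seating:** the block's top stands 10.0 mm above the deck by the wrist camera and 10.5 mm by the top camera. It lies flat to within about 0.15° (wrist) or 0.4° (top camera, which saw it partly covered). It is turned the same way as the well to within 0.1°.
- **Caps:** both can be seen in the grey tub in the last top picture.
- **Other things:** the narrow block, rack and bottle are within 2 mm of where they started, which is about the limit of the measurement.
- **Forces:** in the readings at the end of each move, the wrist force never passed about 8 N.

**Where checks disagreed:** before insertion, the near and far edges of the well gave block positions about 3 mm apart along y. I went in between, and the block passed the chamfer freely. Near the bottom there was a light wall contact of about 3 N in y and up to 4 N in x. I eased back 1 mm before releasing.

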